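# Empty the feed bin into the tray, heft it, stack it on its twin

### The arm

A 6-joint arm with a two-finger parallel gripper is mounted at the origin on a cart in front of the work surface, level with it; the furniture and walls round the work are solid. World frame = base frame: x ahead of the robot, y to its left, z up, the work surface at z = 0. Lengths are in mm, angles in rad, forces in N, time in s.
With the tool pointing down it reaches from about 325 to 925 mm from the base axis. Payload 3.1 kg.
Tool frame: the origin (TCP) lies at the very end of the fingers, on their centre line; the grasp point (between the pads) lies 19 mm behind it; z points along the fingers, y is the line along which they close (so a half turn about z gives the same grasp; the last joint's range is limited). The gripper opens to 85 mm and grips with 20 to 120 N. Pads are 22 mm wide; open, the fingers measure 114 mm over their backs; the gripper's body (76 mm by 85 mm) begins 54 mm behind the grasp point. The pads swing forward as they close: fully open they stand 13 mm farther back than shut.
Start: joints at [1.072, 0.217, 1.613, -0, 1.311, -0.112], TCP at [235.75, 578.845, 231.3] pointing down, gripper open.
Joint ranges: [-2.75, 2.75], [-0.78, 2.1], [0.31, 2.55], [-1.13, 4.27], [0.13, 2.63], [-2.58, 2.58]. Speed limits (rad/s): [2.79, 2.79, 3.14, 3.14, 3.14, 3.14].

### API

Orientations are given as a 3x3 rotation matrix whose columns are the frame's x, y, z axes.
In Python, from station import telemetry, eyes, job gives the robot as it stands. The module is installed in compiled form; this text tells all that it offers.
- The arm moves only by the tool apply_moves, never from a script. Its argument "steps" is a list of rows, each a list of 4 numbers: the shift along the tool's x, y, z in cm, then the turn about the tool's z in degrees. A call has 1 to 10 rows; each row is the pose to reach, as a shift and turn from the pose commanded when the call began, along the tool's axes at that moment; what a row does not reach only later rows make up. A row lasts 1/10 s, in which the tool goes at most 50 mm and 8.59 degrees, less where a joint would pass 70% of its speed; a pose out of reach is approached as far as the arm can. A call with a gripper value outside its range is refused whole. "gripper" is the opening, from -1 (shut) to 1 (fully open), so that 0 is half open, set as the call begins (left out, the last holds). The fingers move at their own pace and stop on an object; the grip force is fixed at half the most. Time passes only in rows, so rows that repeat a pose let the fingers close. It gives the time, the measured TCP pose, the force, the opening and the grip force at its end, in the units of the state.
- telemetry.observe(): the state, without advancing time (a new reading comes with each control period).
- eyes.grab_frame(name): name is "side" or "top"; returns a dict with "color" (400x640x3 uint8, blue, green, red), "depth" (400x640 float32, mm along the optical axis (not along the pixel's ray), 0 where there is no reading), "K" (3x3 intrinsics, pixels), "rvec" (rotation vector, rad) and "tvec" (3), from world to camera coordinates, as OpenCV has them. Camera axes: x right, y down, z forward; pixel columns grow to the right and rows downward; lengths in mm; the calibration is good to about 2 mm. A picture is of the moment at which its call begins.
- job.sign_off(): hands the job in; it is judged then, once.
The state is a dict: "t": time; "joint_pos": joint angles; "joint_velocities": joint speeds; "tau": joint torques, N m; "position": TCP position; "ee_rot": TCP orientation; "force": force on the tool from outside, world axes, zero at the start; "wrist_torque": the same for the moment, N m; "width": finger opening in mm; "grasp_force": force on a finger pad.
Only numpy, scipy, OpenCV 4.12 (cv2) and the standard library are available. Lean on these libraries where they do the work, as an engineer would, in place of code of your own. Each camera call takes 0.05 s, during which the arm holds its last target. There are 200 camera calls.

### The job

Tip the loose blue feed bin out over the grey tray until all five steel standoffs lie in the tray. Standoffs hang up unseen behind the gate inside, so after tipping hold the bin level and still for a moment, a good hand's breadth above the bench, and judge by its weight whether any are left; tip it again as long as it is heavier than an empty bin, and put it away only after such a heft has found it empty. Then stack it on the other blue bin, mouth the same way, the lid lugs home in the recess under its base; leave the bottles, the solder spool and the side cutters where they are.

Things in the scene. Friction and masses are not known exactly. Their poses are not given: they have to be found in the camera images.
- bin: the loose blue feed bin, 129 (x) x 68.5 (y) mm, 63 mm high to its closed lid, lugs 6 mm more. Origin: centre of its underside; -x to the mouth, +x to the back, z up; starts upright. Sides upright at y = +-34, back at x = 52, lid from x = 53 to -50. Empty it weighs 209 to 231 g. Under it a foot rim 98 x 68.5 mm outside, 3 mm thick, 8 mm high, encloses a 92 x 62.5 mm recess centred on the origin
- bin_grip (a point): middle of the loose bin's grip tab, at (66.9, 0, 75.3) mm in the bin's frame, same axes. The tab is a flat plate at the bin's back, 8 mm thick, 40 mm wide (along y), leaning back 35 degrees: it rises 46 mm from its root at (52, 0, 54) along (0.574, 0, 0.819). Pinch it across its thickness, coming down along its slope
- bin_mouth (a point): tip of the loose bin's front lip, mid-width, at (-77, 0, 18) mm in the bin's frame, same axes; the open mouth lies above the lip, which slopes up from the floor's front edge at (-65, 0, 11). Standoffs slide off here when the bin is tipped mouth down
- bin_gate (a point): middle of the slot in the loose bin, at (-23.5, 0, 18.8) mm in its frame: an upright gate hangs from the lid to 15.5 mm above the floor (z 11). Behind it lie 5 round steel standoffs, 12 mm thick, 64 mm long, 60 g each, lengthwise, some on top of others. Tipped 78 degrees, those on the floor slide out; any above them hang on the gate till the bin is level again. 1 to 3 tippings empty it
- tray: the grey plastic tray, fixed to the bench, 150 (x) x 210 (y) x 32 mm high inside its rim, walls and floor 4 mm, rim 8 mm wider all round; origin at the centre of its underside on the bench. Mind the tall dark-blue parts cabinet behind and left of it (its front at about x = 0.62 m, from y = 0.13 to 0.33 m, over 0.3 m high)
- stock_bin: the other blue bin: same shape, size and axes as the loose one (origin at its underside on the bench, -x to its mouth), full of stock, stands firm; its own grip tab leans back behind it up to 94 mm above the bench
- stock_seat (a point): centre of the top face of the other bin's lid, 63 mm above the bench, axes as that bin's. Four round tapered lugs (12 mm wide at the foot, 6 mm high) stand on the lid at x +-38, y +-23 mm and fit the recess under the loose bin with 2 mm play each side. Seated, the loose bin's origin lies at this point, axes alike
- stock_bin_mouth (a point): tip of the front lip of that other bin, mid-width; same axes as that bin
- ipa_bottle: clear-and-white dispensing bottle, 51 mm wide, 121 mm high, standing loose behind the tray; origin at its underside; leave alone
- glue_bottle: slim white glue bottle with a pointed nozzle, 31 mm wide, 82 mm high, standing loose in front of the tray; origin at its underside; leave alone
- solder_spool: solder spool with blue flanges, 64 mm wide, 39 mm high, standing loose behind and to the right of the tray; origin at its underside; leave alone
- side_cutter: side cutters with black handles, 118 x 57 x 11 mm, lying loose in front and to the left of the tray; origin at the underside; leave alone

How it is judged (in metres and radians):
On the way, in this order (a step that is already met when the one before it is completed fails the run):
1. the bin, held, is tipped mouth down over the tray and at least one standoff has reached the tray (angle between bin's own z axis and vertical above 0.9 rad and horizontal distance between bin_mouth and tray below 0.12 m and contact force between the fingers and bin above 1 N and contact force between tray and anything else above 0.4 N).
2. with all five standoffs in the tray, the bin is hefted: held level and still in the air, its base over 80 mm above the bench, for 0.4 s (angle between bin's own z axis and vertical below 0.25 rad and height (world z) of bin above 0.08 m and linear speed of bin below 0.03 m/s and angular speed of bin below 0.3 rad/s and contact force between the fingers and bin above 1 N and contact force between tray and anything else above 2.8 N), for 0.4 s.
At the end, for the whole second after the job is handed in: all five standoffs (2.94 N) rest in the tray, none in the bin (it weighs under 2.5 N on its twin); the bin is seated at rest on the other bin, within 6 mm sideways and 3 mm in height of its seat (not riding on the lugs), upright, lips within 15 mm of each other seen from above; let go (contact force between tray and anything else above 2.8 N and contact force between bin and stock_bin below 2.5 N and horizontal distance between bin and stock_seat below 0.006 m and z of bin in the frame of stock_seat between -0.003 and 0.003 m and horizontal distance between bin_mouth and stock_bin_mouth below 0.015 m and angle between bin's own z axis and vertical below 0.06 rad and linear speed of bin below 0.02 m/s); the robot touches nothing.
It fails at once if the dispensing bottle is pushed more than 30 mm or knocked over (distance of ipa_bottle from where it was at the start of the episode above 0.03 m or angle between ipa_bottle's own z axis and vertical above 0.4 rad).
It fails at once if the glue bottle is pushed more than 30 mm or knocked over (distance of glue_bottle from where it was at the start of the episode above 0.03 m or angle between glue_bottle's own z axis and vertical above 0.4 rad).
It fails at once if the solder spool is pushed more than 30 mm or knocked over (distance of solder_spool from where it was at the start of the episode above 0.03 m or angle between solder_spool's own z axis and vertical above 0.4 rad).
It fails at once if the pair of side cutters is pushed more than 30 mm or knocked over (distance of side_cutter from where it was at the start of the episode above 0.03 m).
It also fails if it takes over 64 s, if anything falls off the work surface, if the arm or the gripper's body presses on something with over 40 N, if the wrist force passes 120 N, or if a joint passes its speed limit or range.

## Working session

There is one attempt and no reset: what is moved stays moved. The work goes in short steps, Python scripts to look and compute and a tool call to move; the robot and the scene stay as the last step left them, time stands still between calls to the robot, and variables do not carry over. Pictures are saved under pics/ and viewed, at most 10 in all, crops included, and the job is handed in when it is done.

Besides the shell and the picture viewer there is one more tool, called after ">>>" as name(argument=value, ...) on one line, values as JSON. apply_moves: Moves the arm, as the interface text tells. Its arguments: {"type":"object","properties":{"steps":{"type":"array"},"gripper":{"type":"number"}},"required":["steps"]}

```bash
mkdir -p pics; cat > h.py <<'E'
import numpy as np, cv2
from station import telemetry, eyes, job
def grab(n):
    f=eyes.grab_frame(n); f['R']=cv2.Rodrigues(np.array(f['rvec'],float))[0]; f['t']=np.array(f['tvec'],float).ravel(); return f
def world(f):
    K=np.array(f['K']); h,w=f['depth'].shape; u,v=np.meshgrid(np.arange(w),np.arange(h)); d=f['depth'].astype(float)
    P=np.stack([(u-K[0,2])/K[0,0]*d,(v-K[1,2])/K[1,1]*d,d],-1)
    W=(P-f['t'])@f['R']; W[d==0]=np.nan; return W
def ray(f,u,v,z):
    K=np.array(f['K']); r=f['R'].T@np.array([(u-K[0,2])/K[0,0],(v-K[1,2])/K[1,1],1]); c=-f['R'].T@f['t']
    return c+r*(z-c[2])/r[2]
E
python3 - <<'E'
from h import *
for n in('side','top'):
    f=grab(n); cv2.imwrite(f'pics/{n}0.png',f['color']); print(n,f['K'],-f['R'].T@f['t'],f['R'][2])
    np.savez(f'{n}0.npz',**{k:np.array(v) for k,v in f.items()})
s=telemetry.observe();print(s)
E
```

```text
side [[432.9721505    0.         318.50377433]
 [  0.         432.9721505  193.36798018]
 [  0.           0.           1.        ]] [  26.85062088 -890.34522551  593.57568898] [ 0.44723842  0.7600092  -0.47155468]
top [[394.09510479   0.         313.88106372]
 [  0.         394.09510479 199.35100397]
 [  0.           0.           1.        ]] [ 299.11363615  -42.50823609 1176.3419085 ] [ 0.18361554  0.00968964 -0.98295038]
{'t': 0.1, 'joint_pos': array([ 1.07180311e+00,  2.17697796e-01,  1.61477696e+00,  3.58376618e-05,
        1.31129469e+00, -1.12203371e-01]), 'joint_velocities': array([-0.00105867, -0.00044963, -0.00275829,  0.00017008,  0.00147537,
       -0.00024681]), 'tau': array([-9.77515119e-04, -3.98068714e+01, -3.04970849e+01, -1.48374065e-04,
        4.15612871e-03,  3.22244682e-05]), 'position': array([235.38054322, 578.19387959, 230.08529189]), 'ee_rot': array([[-9.26121124e-01,  3.77224752e-01, -1.07209911e-03],
       [ 3.77226173e-01,  9.26119228e-01, -1.89478709e-03],
       [ 2.78131013e-04, -2.15922619e-03, -9.99997630e-01]]), 'force': array([-0.83725581, -0.11463462, -0.4955193 ]), 'wrist_torque': array([0.00615384, 0.00012213, 0.03459918]), 'grasp_force': 0.0, 'width': 85.57187345712356}
```

View pics/side0.png

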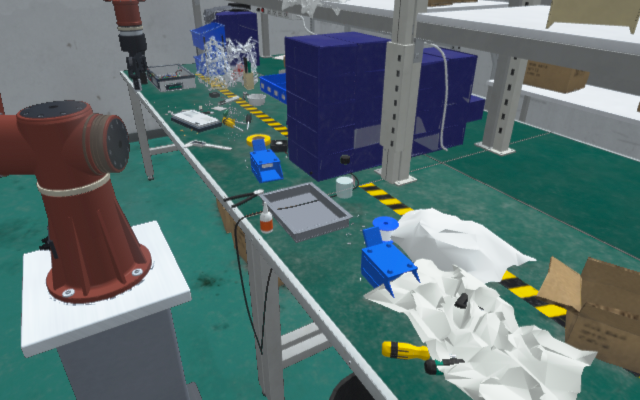

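View pics/top0.png

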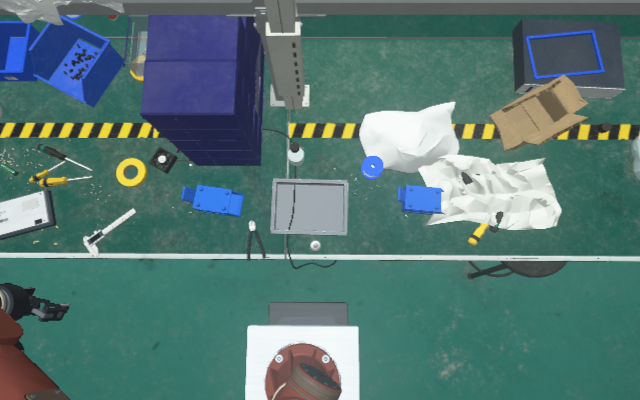

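The side view shows blue bins at about (265,160) and (388,260), with the tray at (305,208) between them. In the top view they are at (213,199) and (420,199), with the tray at (310,207). I'll measure both and zoom in to tell which one is loose.

```bash
python3 - <<'E'
from h import *
fs={n:dict(np.load(f'{n}0.npz')) for n in('side','top')}
c=fs['side']['color']
a=cv2.resize(c[125:190,235:300],(390,390),interpolation=cv2.INTER_CUBIC);b=cv2.resize(c[210:300,350:440],(390,390),interpolation=cv2.INTER_CUBIC)
cv2.imwrite('pics/crop0.png',np.hstack([a,b]))
for n,f in fs.items():
    W=world(f); hsv=cv2.cvtColor(f['color'],cv2.COLOR_BGR2HSV)
    m=((hsv[...,0]>100)&(hsv[...,0]<120)&(hsv[...,1]>150)&(hsv[...,2]>90)).astype(np.uint8)
    k,l,st,ce=cv2.connectedComponentsWithStats(m)
    for i in range(1,k):
        if st[i,4]<100: continue
        P=W[l==i];P=P[~np.isnan(P[:,0])]
        print(n,st[i],np.nanpercentile(P,[2,50,98],axis=0).round(0).tolist())
        L=P[abs(P[:,2]-63)<5]
        if len(L)>30:
            r=cv2.minAreaRect(L[:,:2].astype(np.float32)); print('  lid',len(L),r, np.median(L[:,2]))
# tray
f=fs['top'];W=world(f)
for u,v in [(272,181),(348,181),(347,235),(271,235)]: print('tray',ray(f,u,v,34).round(0))
for u,v,z in [(296,155,0),(315,245,82),(372,167,39),(252,226,10)]: print(ray(f,u,v,z).round(0),W[v,u].round(0))
print(W[207,320])
E
```

```text
side [193  22  33  27 495] [[740.0, 1637.0, 174.0], [828.0, 1660.0, 234.0], [922.0, 1822.0, 274.0]]
side [259  73  28  31 537] [[805.0, 711.0, 3.0], [908.0, 1117.0, 48.0], [1053.0, 1220.0, 122.0]]
  lid 83 ((921.1856689453125, 1086.3504638671875), (350.30322265625, 128.23805236816406), 63.47916030883789) 62.346079991200796
side [250 139  34  44 959] [[468.0, 187.0, 1.0], [509.0, 246.0, 48.0], [549.0, 335.0, 86.0]]
  lid 343 ((510.5214538574219, 267.61395263671875), (112.96321868896484, 71.35809326171875), 82.7577133178711) 61.566584590135506
side [ 361  216   58   80 2343] [[475.0, -397.0, -0.0], [509.0, -328.0, 61.0], [638.0, -183.0, 88.0]]
  lid 1140 ((513.240234375, -340.35546875), (115.43338012695312, 71.62651824951172), 84.14363861083984) 61.82820771753638
top [   0   15  124   92 7039] [[833.0, 596.0, -3.0], [965.0, 780.0, 38.0], [1066.0, 981.0, 114.0]]
  lid 439 ((965.249755859375, 793.7508544921875), (384.7347412109375, 206.90589904785156), 72.34880065917969) 62.875914054098345
top [525  30  80  49 802] [[883.0, -901.0, 62.0], [973.0, -807.0, 72.0], [1036.0, -682.0, 77.0]]
  
[... 252 characters left out ...]
8.0, 189.0, -0.0], [508.0, 256.0, 61.0], [546.0, 337.0, 89.0]]
  lid 829 ((508.8045654296875, 268.2504577636719), (111.06426239013672, 70.63015747070312), 81.90848541259766) 61.72515070813622
top [ 398  185   44   29 1054] [[476.0, -393.0, 23.0], [510.0, -336.0, 62.0], [547.0, -271.0, 90.0]]
  lid 845 ((512.5689086914062, -342.0270080566406), (107.07179260253906, 70.81661224365234), 84.69054412841797) 61.988994404390986
tray [568.  94.  34.]
tray [ 568. -132.   34.]
tray [ 408. -128.   34.]
tray [407.  93.  34.]
[659.  25.   0.] [644.  23.  49.]
[375. -36.  82.] [375. -36.  79.]
[ 610. -204.   39.] [ 616. -207.   19.]
[435. 153.  10.] [436. 154.   5.]
[495.02056561 -49.55582272   2.26272582]
```

View pics/crop0.png

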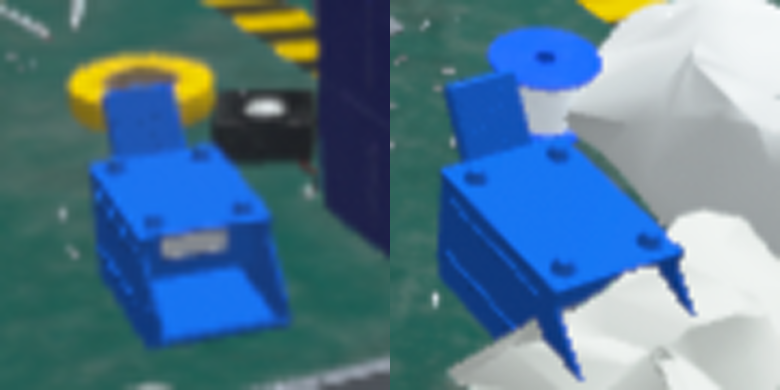

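The left bin, at about (508,268) in world mm, has its tray-side mouth open, so it's the loose one. The right bin, at about (512,-342), is the stock bin, buried in paper. Both mouths point to -y. The moves offer no tilt, only a turn about tool z, so I'll first see what the arm does at the edge of its reach.

>>> apply_moves(steps=[[0, 5, 0, 0], [0, 10, 0, 0], [0, 15, 0, 0], [0, 20, 0, 0], [0, 25, 0, 0], [0, 30, 0, 0], [0, 35, 0, 0], [0, 40, 0, 0], [0, 40, 0, 0]])

```text
t: 1.0
position: [368.3, 905.0, 205.1]
ee_rot: [[-0.926, 0.377, 0.005], [0.377, 0.926, 0.017], [0.001, 0.017, -1.0]]
force: [-0.5, -0.0, -2.2]
width: 85.4
grasp_force: 0.0
```

>>> apply_moves(steps=[[0, 5, 0, 0], [0, 10, 0, 0], [0, 15, 0, 0], [0, 20, 0, 0], [0, 20, 0, 0]])

```text
t: 1.5
position: [376.4, 924.2, 198.3]
ee_rot: [[-0.926, 0.376, 0.029], [0.377, 0.923, 0.072], [-0.0, 0.077, -0.997]]
force: [0.1, -0.4, 0.5]
width: 85.5
grasp_force: 0.0
```

```bash
python3 -c "
from h import *
s=telemetry.observe();print(s['t'],s['joint_pos'].round(3),s['position'].round(1),s['ee_rot'].round(3))"
```

```text
1.5 [ 1.112  1.129  0.309  0.005  1.627 -0.071] [376.4 924.2 198.3] [[-0.926  0.376  0.029]
 [ 0.377  0.923  0.072]
 [-0.     0.077 -0.997]]
```

>>> apply_moves(steps=[[0, -5, 0, 0], [0, -10, 0, 0], [0, -10, 0, 0]])

```text
t: 1.8
position: [337.5, 829.1, 187.6]
ee_rot: [[-0.926, 0.376, 0.027], [0.377, 0.924, 0.068], [0.0, 0.073, -0.997]]
force: [-0.2, 1.5, 1.2]
width: 85.4
grasp_force: 0.0
```

Pushing past the reach limit leaves a lasting tool tilt, and the next call starts from that tilted pose. Also, with the tool tilted 35° as the tab needs, a 180° turn about tool z tips the bin about 70° mouth down. So I only have to acquire the 35° tilt towards -y once. The place for that is the inner reach limit at azimuth about 90°. I'll go there and collect joint data.

>>> apply_moves(steps=[[1.5, -5, -1, 0], [3, -10, -2, 0], [4.5, -15, -3, 0], [6, -20, -4, 0], [7.5, -25, -5, 0], [9, -30, -6, 0], [10.5, -35, -7, 0], [12, -40, -8, 0], [13.5, -45, -9, 0], [15, -52, -10, 0]])

```text
t: 2.8
position: [29.5, 440.9, 246.9]
ee_rot: [[-0.926, 0.376, 0.029], [0.377, 0.923, 0.073], [0.001, 0.079, -0.997]]
force: [-0.6, 0.7, 0.4]
width: 85.5
grasp_force: 0.0
```

```bash
python3 -c "
from h import *
s=telemetry.observe();print(s['t'],s['joint_pos'].round(4),s['position'].round(1),s['ee_rot'].round(4).tolist())"
```

```text
2.8 [ 1.3536 -0.2606  2.0541 -0.0131  1.2704  0.1732] [ 29.5 440.9 246.9] [[-0.926, 0.3763, 0.0289], [0.3774, 0.9232, 0.0731], [0.0008, 0.0786, -0.9969]]
```

>>> apply_moves(steps=[[0, -5, 0, 0], [0, -10, 0, 0], [0, -15, 0, 0], [0, -20, 0, 0], [0, -20, 0, 0]])

```text
t: 3.3
position: [-47.0, 256.3, 225.0]
ee_rot: [[-0.927, 0.373, 0.028], [0.374, 0.926, 0.055], [-0.005, 0.062, -0.998]]
force: [1.0, 0.1, -0.0]
width: 85.8
grasp_force: 0.0
```

```bash
python3 -c "
from h import *
s=telemetry.observe();print(s['t'],s['joint_pos'].round(4),s['position'].round(1),s['ee_rot'].round(4).tolist())"
```

```text
3.3 [ 1.5094 -0.7758  2.3979 -0.0243  1.4624  0.3242] [-47.  256.3 225. ] [[-0.9272, 0.3734, 0.0276], [0.3744, 0.9256, 0.0555], [-0.0048, 0.0618, -0.9981]]
```

>>> apply_moves(steps=[[0, -5, 0, 0]])

```text
t: 3.4
position: [-72.8, 244.6, 222.2]
ee_rot: [[-0.922, 0.385, 0.04], [0.387, 0.921, 0.049], [-0.018, 0.061, -0.998]]
force: [-1.1, 1.8, 0.7]
width: 85.5
grasp_force: 0.0
```

>>> apply_moves(steps=[[0, -5, 0, 0]])

```text
t: 3.5
position: [-106.7, 220.5, 214.8]
ee_rot: [[-0.922, 0.383, 0.049], [0.385, 0.922, 0.031], [-0.033, 0.047, -0.998]]
force: [-1.2, 1.0, -0.0]
width: 85.3
grasp_force: 0.0
```

>>> apply_moves(steps=[[0, -20, 0, 0], [0, -20, 0, 0]])

```text
t: 3.7
position: [-171.6, 154.9, 203.5]
ee_rot: [[-0.923, 0.38, 0.061], [0.382, 0.924, 0.019], [-0.049, 0.041, -0.998]]
force: [-1.8, -0.5, 0.7]
width: 85.6
grasp_force: 0.0
```

```bash
python3 -c "
from h import *
s=telemetry.observe();print(s['t'],s['joint_pos'].round(4),s['position'].round(1),s['ee_rot'].round(4).tolist())"
```

```text
3.7 [ 2.1829 -0.7773  2.4376 -0.0612  1.5006  1.0086] [-171.6  154.9  203.5] [[-0.9228, 0.3804, 0.0609], [0.3821, 0.9239, 0.0195], [-0.0489, 0.0412, -0.998]]
```

```bash
cat > kin.py <<'E'
import numpy as np
from scipy.spatial.transform import Rotation as Ro
from scipy.optimize import least_squares
LO=np.array([-2.75,-.78,.31,-1.13,.13,-2.58]);HI=np.array([2.75,2.1,2.55,4.27,2.63,2.58])
def fk(q,p):
    r0,z0,off,L1,a3,L2,d,s6,c4=p
    R=Ro.from_euler('z',q[0]).as_matrix(); P=R@[r0,off,z0]
    R=R@Ro.from_euler('y',q[1]).as_matrix(); P=P+R@[0,0,L1]
    R=R@Ro.from_euler('y',q[2]).as_matrix(); P=P+R@[a3,0,L2]
    R=R@Ro.from_euler('z',q[3]).as_matrix()@Ro.from_euler('y',q[4]).as_matrix()@Ro.from_euler('z',q[5]+s6).as_matrix()
    return P+R@[0,0,d],R
E
python3 - <<'E'
from kin import *
D=[([1.0718,.2177,1.6148,0,1.3113,-.1122],[235.4,578.2,230.1],[[-.92612,.37722,-.00107],[.37723,.92612,-.0019],[.00028,-.00216,-1]]),
([1.112,1.129,.309,.005,1.627,-.071],[376.4,924.2,198.3],[[-.926,.376,.029],[.377,.923,.072],[0,.077,-.997]]),
([1.3536,-.2606,2.0541,-.0131,1.2704,.1732],[29.5,440.9,246.9],[[-.926,.3763,.0289],[.3774,.9232,.0731],[.0008,.0786,-.9969]]),
([1.5094,-.7758,2.3979,-.0243,1.4624,.3242],[-47,256.3,225],[[-.9272,.3734,.0276],[.3744,.9256,.0555],[-.0048,.0618,-.9981]]),
([2.1829,-.7773,2.4376,-.0612,1.5006,1.0086],[-171.6,154.9,203.5],[[-.9228,.3804,.0609],[.3821,.9239,.0195],[-.0489,.0412,-.998]])]
for s6 in (0,np.pi/2,np.pi,-np.pi/2):
    print(s6,np.round(fk(D[4][0],[0,0,0,0,0,0,0,s6,0])[1]-np.array(D[4][2]),2).tolist())
for s6 in (0,np.pi):
    def res(p):
        o=[]
        for q,P,R in D:
            P2,R2=fk(q,list(p)+[s6,0]); o+=list(P2-P)
        return np.array(o)
    s=least_squares(res,[100,400,0,400,50,400,200]); print(s6,s.x.round(1),res(s.x).round(1).tolist())
E
```

```text
0 [[0.54, -1.3, 0.0], [-1.31, -0.54, -0.0], [0.01, -0.09, 0.0]]
1.5707963267948966 [[-0.0, 0.0, 0.0], [0.0, -0.0, -0.0], [-0.0, -0.0, 0.0]]
3.141592653589793 [[1.3, 0.54, 0.0], [0.54, -1.31, -0.0], [0.09, 0.01, 0.0]]
-1.5707963267948966 [[1.85, -0.76, 0.0], [-0.76, -1.85, -0.0], [0.1, -0.08, 0.0]]
0 [-5.000e-01  2.954e+02  7.010e+01  4.546e+02  6.170e+01  5.583e+02
  3.052e+02] [-0.1, 0.0, -0.1, 0.2, -0.1, -0.1, -0.0, 0.0, 0.0, -0.1, 0.0, 0.1, 0.0, -0.0, 0.0]
3.141592653589793 [-5.000e-01  2.954e+02  7.010e+01  4.546e+02  6.170e+01  5.583e+02
  3.052e+02] [-0.1, 0.0, -0.1, 0.2, -0.1, -0.1, -0.0, 0.0, 0.0, -0.1, 0.0, 0.1, 0.0, -0.0, 0.0]
```

```bash
cat >> kin.py <<'E'
P0=[-.5,295.4,70.1,454.6,61.7,558.3,305.2,np.pi/2,0]
VM=np.array([2.79,2.79,3.14,3.14,3.14,3.14])*.7*.1
def ik(q,Pt,Rt,w,lim=True):
    lo=np.maximum(LO,q-VM) if lim else LO; hi=np.minimum(HI,q+VM) if lim else HI
    def f(x):
        P,R=fk(x,P0); return np.r_[(P-Pt)/w,Ro.from_matrix(Rt@R.T).as_rotvec()]
    x0=np.clip(q,lo+1e-6,hi-1e-6)
    return least_squares(f,x0,bounds=(lo-1e-9,hi+1e-9)).x
def call(q,rows,w=300,lim=True):
    Pb,Rb=fk(q,P0)
    for dx,dy,dz,a in rows:
        Pt=Pb+Rb@np.array([dx,dy,dz])*10; Rt=Rb@Ro.from_euler('z',a,degrees=True).as_matrix()
        P,R=fk(q,P0); d=Pt-P; rv=Ro.from_matrix(Rt@R.T).as_rotvec(); k=min(1,50/max(np.linalg.norm(d),1e-9),np.radians(8.59)/max(np.linalg.norm(rv),1e-9))
        q=ik(q,P+d*k,Ro.from_rotvec(rv*k).as_matrix()@R,w,lim)
    return q
E
python3 - <<'E'
from kin import *
qs=np.array([1.0718,.217,1.6134,0,1.311,-.112])
for w in (100,200,400,800,2000):
    q=call(qs,[[0,min(5*i,40),0,0] for i in range(1,10)],w); P,R=fk(q,P0)
    q2=call(q,[[0,5,0,0],[0,10,0,0],[0,15,0,0],[0,20,0,0],[0,20,0,0]],w); P2,R2=fk(q2,P0)
    print(w,P.round(1),R[:,2].round(3),P2.round(1),R2[:,2].round(3))
print('meas [368.3, 905.0, 205.1] .005 .017 ; [376.4, 924.2, 198.3] .029 .072')
q0=np.array([1.5094,-.7758,2.3979,-.0243,1.4624,.3242])
for w in (100,200,400,800,2000):
    q=q0;o=[]
    for rows in ([[0,-5,0,0]],[[0,-5,0,0]],[[0,-20,0,0]]*2):
        q=call(q,rows,w);P,R=fk(q,P0);o+=[P.round(0).tolist(),R[:,2].round(3).tolist()]
    print(w,o)
print('meas [-72.8,244.6,222] .04 .049; [-106.7,220,215] .049 .031; [-171,155,203] .061 .019')
E
```

```text
100 [384.6 944.2 230. ] [ 0.064  0.156 -0.986] [ 440.9 1082.3  254.8] [ 0.237  0.583 -0.777]
200 [380.3 933.8 227.2] [ 0.05   0.122 -0.991] [ 425.8 1045.4  238.7] [ 0.191  0.468 -0.863]
400 [373.3 916.6 222.8] [ 0.026  0.063 -0.998] [396.6 973.7 212.2] [ 0.096  0.237 -0.967]
800 [368.3 904.4 219.8] [ 0.009  0.022 -1.   ] [377.4 926.5 196.4] [ 0.032  0.077 -0.996]
2000 [366.2 899.2 218.8] [ 0.002  0.004 -1.   ] [369.8 907.9 190.7] [ 0.006  0.014 -1.   ]
meas [368.3, 905.0, 205.1] .005 .017 ; [376.4, 924.2, 198.3] .029 .072
100 [[-67.0, 213.0, 221.0], [0.068, -0.047, -0.997], [-88.0, 170.0, 222.0], [0.118, -0.131, -0.984], [-129.0, 81.0, 229.0], [0.208, -0.222, -0.953]]
200 [[-70.0, 220.0, 220.0], [0.059, -0.024, -0.998], [-94.0, 183.0, 218.0], [0.097, -0.089, -0.991], [-140.0, 100.0, 221.0], [0.169, -0.158, -0.973]]
400 [[-74.0, 232.0, 218.0], [0.044, 0.014, -0.999], [-103.0, 203.0, 213.0], [0.064, -0.02, -0.998], [-160.0, 131.0, 207.0], [0.102, -0.055, -0.993]]
800 [[-77.0, 240.0, 217.0], [0.033, 0.041, -0.999], [-110.0, 218.0, 209.0], [0.04, 0.03, -0.999], [-173.0, 153.0, 198.0], [0.053, 0.018, -0.998]]
2000 [[-78.0, 243.0, 216.0], [0.029, 0.053, -0.998], [-113.0, 224.0, 207.0], [0.03, 0.051, -0.998], [-178.0, 162.0, 193.0], [0.032, 0.049, -0.998]]
meas [-72.8,244.6,222] .04 .049; [-106.7,220,215] .049 .031; [-171,155,203] .061 .019
```

```bash
cat > srch.py <<'E'
from kin import *
import itertools,sys
rng=np.random.default_rng(0); out=[]
acts=[(0,0,0,8.5),(0,0,0,-8.5)]+[tuple(5*np.array(v))+(0,) for v in np.vstack([np.eye(3),-np.eye(3)])]
n=0
while n<400:
    q=rng.uniform(LO,HI); m=rng.random(6)<.4; m[0]=False; q=np.where(m,np.where(rng.random(6)<.5,LO,HI),q); q[0]=0
    if rng.random()<.6: q[3]=0
    P,R=fk(q,P0)
    if R[2,2]>-.8 or not 150<P[2]<800 or np.hypot(P[0],P[1])<200: continue
    n+=1
    for a in acts:
        q2=call(q,[a],800); dz=fk(q2,P0)[1][:,2]-R[:,2]
        out.append((np.linalg.norm(dz),a,q.round(2).tolist(),P.round(0).tolist(),R[:,2].round(2).tolist(),dz.round(3).tolist()))
out.sort(key=lambda o:-o[0])
print([round(out[i][0],3) for i in range(0,len(out),200)])
for o in out[:25]: print(round(o[0],3),*o[1:])
E
timeout 400 python3 srch.py
```

```text
[np.float64(0.051), np.float64(0.018), np.float64(0.013), np.float64(0.01), np.float64(0.006), np.float64(0.003), np.float64(0.001), np.float64(0.0), np.float64(0.0), np.float64(0.0), np.float64(0.0), np.float64(0.0), np.float64(0.0), np.float64(0.0), np.float64(0.0), np.float64(0.0)]
0.051 (0, 0, 0, 8.5) [0.0, 1.21, 0.31, 0.0, 1.05, 2.58] [1152.0, 70.0, 168.0] [0.55, 0.0, -0.84] [0.008, 0.05, 0.007]
0.048 (0, 0, 0, -8.5) [0.0, 0.83, 0.87, 0.0, 1.01, -2.58] [1011.0, 70.0, 199.0] [0.43, 0.0, -0.9] [0.007, -0.048, 0.005]
0.048 (0, 0, 0, 8.5) [0.0, 1.18, 0.31, 0.0, 1.25, 2.58] [1100.0, 70.0, 173.0] [0.39, 0.0, -0.92] [0.009, 0.047, 0.005]
0.048 (0, 0, 0, -8.5) [0.0, 1.01, 0.38, 0.0, 1.22, -2.58] [1099.0, 70.0, 310.0] [0.5, 0.0, -0.86] [0.008, -0.047, 0.006]
0.046 (0, 0, 0, 8.5) [0.0, 0.71, 1.06, 0.0, 1.14, 2.58] [900.0, 70.0, 169.0] [0.23, 0.0, -0.97] [0.006, 0.045, 0.003]
0.043 (0, 0, 0, -8.5) [0.0, 0.62, 1.13, 0.0, 0.79, -2.58] [977.0, 70.0, 256.0] [0.57, 0.0, -0.82] [0.005, -0.043, 0.005]
0.043 (0, 0, 0, -8.5) [0.0, 0.72, 0.52, 0.0, 1.3, -2.58] [1020.0, 70.0, 507.0] [0.56, 0.0, -0.83
[... 1468 characters left out ...]
 [0.0, 0.27, 1.71, 0.0, 1.39, 2.58] [537.0, 70.0, 158.0] [-0.23, 0.0, -0.97] [0.004, 0.033, -0.0]
0.033 (0, 0, 0, 8.5) [0.0, 0.24, 1.48, 0.0, 1.39, 2.58] [658.0, 70.0, 286.0] [0.02, 0.0, -1.0] [0.004, 0.033, 0.001]
0.033 (0, 0, 0, -8.5) [0.0, 0.73, 0.31, 0.0, 2.48, -2.58] [703.0, 70.0, 578.0] [-0.37, 0.0, -0.93] [-0.003, 0.033, 0.002]
0.032 (0, 0, 0, -8.5) [0.0, 0.79, 0.31, 0.0, 2.63, -2.58] [678.0, 70.0, 561.0] [-0.55, 0.0, -0.83] [-0.002, 0.032, 0.002]
0.032 (0, 0, 0, -8.5) [0.0, 0.77, 0.31, 0.0, 2.63, -2.58] [674.0, 70.0, 570.0] [-0.54, 0.0, -0.84] [-0.002, 0.032, 0.002]
0.032 (0, 0, 0, 8.5) [0.0, 0.8, 0.31, 0.0, 2.63, 2.58] [680.0, 70.0, 555.0] [-0.56, 0.0, -0.83] [-0.001, -0.032, 0.001]
```

```bash
cat > plan.py <<'E'
from kin import *
TD=np.array([-.08,-.568,-.819]);TD/=np.linalg.norm(TD)
# feasibility of key poses (free IK from many seeds)
def pose(yaw,pitch_turn,grip,depth=19):
    xb=np.array([np.cos(yaw),np.sin(yaw),0]);zb=np.array([0,0,1.]);yb=np.cross(zb,xb)
    z=-(.574*xb+.819*zb);
    x=yb*pitch_turn; y=np.cross(z,x); R=np.c_[x,y,z]; return grip+z*depth,R
def seeds(P,R,n=40):
    rng=np.random.default_rng(1);S=[]
    for i in range(n):
        q0=rng.uniform(LO,HI);
        q=ik(q0,P,R,800,False);p,r=fk(q,P0)
        if np.linalg.norm(p-P)<1 and np.linalg.norm(r-R)<.01 and not any(np.abs(q-s).max()<.05 for s in S): S.append(q)
    return S
if __name__=='__main__':
    yaw=np.radians(82)
    for nm,g,yw in [('pick',[517,332,75],82),('pickhi',[517,332,250],82),('place',[520,-277,140],84.5)]:
        for t in (1,-1):
            P,R=pose(np.radians(yw),t,np.array(g,float)); print(nm,t,[s.round(2).tolist() for s in seeds(P,R)])
    q=np.array([2.1829,-.7773,2.4376,-.0612,1.5006,1.0086]);R=fk(q,P0)[1]
    for st in ([850,-80,300],[750,-50,350],[650,-50,350],[850,0,400]):
        R1=R@Ro.from_euler('z',-71,degrees=True).as_matrix()
        qq=ik(np.array([-.1,.4,1.4,0,1.3,-2.5]),np.array(st,float),R1,800,False)
        print(st,qq.round(2),fk(qq,P0)[0].round(0))
        for i in range(24):
            qq=call(qq,[[0,0,0,-8.5]],800)
            if i%6==5: P,RR=fk(qq,P0);print('  ',i,qq.round(2),P.round(0),RR[:,2].round(3))
E
timeout 500 python3 plan.py
```

```text
pick 1 [[0.65, 0.67, 1.44, -0.42, 1.49, -0.65]]
pick -1 [[0.65, 0.67, 1.44, -0.42, 1.49, 2.49]]
pickhi 1 [[0.65, 0.48, 1.37, -0.42, 1.73, -0.76]]
pickhi -1 [[0.65, 0.48, 1.37, -0.42, 1.73, 2.38]]
place 1 [[-0.34, 0.25, 1.91, -0.74, 0.97, -1.38]]
place -1 [[-0.34, 0.25, 1.91, -0.74, 0.97, 1.76]]
[850, -80, 300] [-0.17  0.65  0.9   0.02  1.53 -2.58] [852. -71. 300.]
   5 [ 0.28  0.62  1.03 -0.19  1.44 -2.58] [795. 239. 259.] [ 0.098 -0.164 -0.982]
   11 [ 0.69  0.56  1.37 -0.44  1.26 -2.58] [601. 432. 146.] [ 0.244 -0.318 -0.916]
   17 [ 1.04  0.62  1.71 -0.73  1.05 -2.58] [398. 462. -13.] [ 0.457 -0.369 -0.81 ]
   23 [ 1.26  0.83  1.98 -1.13  0.86 -2.58] [ 263.  368. -167.] [ 0.625 -0.297 -0.722]
[750, -50, 350] [-0.17  0.39  1.18  0.03  1.51 -2.58] [751. -46. 350.]
   5 [ 0.34  0.4   1.24 -0.18  1.46 -2.58] [696. 261. 313.] [ 0.097 -0.156 -0.983]
   11 [ 0.81  0.41  1.46 -0.39  1.35 -2.58] [499. 462. 206.] [ 0.233 -0.294 -0.927]
   17 [ 1.23  0.5   1.73 -0.6   1.19 -2.58] [272. 505.  49.] [ 0.434 -0.336 -0.836]
   23 [ 1.52  0.73  2.   -0.9   0.94 -2.58] [ 143.  401. -127.] [ 0.622 -0.243 -0.744]
[650, -50, 350] [-0.17  0.17  1.45  0.02  1.47 -2.58] [652. -37. 350.]
   5 [ 0.38  0.22  1.47 -0.19  1.43 -2.58] [600. 256. 315.] [ 0.096 -0.163 -0.982]
   11 [ 0.9   0.28  1.61 -0.38  1.36 -2.58] [407. 453. 215.] [ 0.229 -0.292 -0.929]
   17 [ 1.38  0.41  1.81 -0.53  1.24 -2.58] [171. 492.  66.] [ 0.422 -0.322 -0.847]
   23 [ 1.76  0.67  2.02 -0.73  0.99 -2.58] [  28.  380. -111.] [ 0.61  -0.215 -0.763]
[850, 0, 400] [-0.09  0.63  0.75  0.03  1.7  -2.51] [850.   0. 400.]
   5 [ 0.32  0.62  0.82 -0.1   1.64 -2.58] [786. 304. 376.] [ 0.09  -0.08  -0.993]
   11 [ 0.77  0.52  1.14 -0.29  1.47 -2.58] [571. 532. 287.] [ 0.205 -0.192 -0.96 ]
   17 [ 1.19  0.5   1.48 -0.49  1.3  -2.58] [314. 605. 149.] [ 0.392 -0.25  -0.885]
   23 [ 1.55  0.61  1.8  -0.74  1.1  -2.58] [123. 532. -24.] [ 0.593 -0.192 -0.782]
```

```bash
cat > p2.py <<'E'
from plan import *
q=np.array([2.1829,-.7773,2.4376,-.0612,1.5006,1.0086]);P,R=fk(q,P0)
W=[[-60,330,330],[120,430,400],[330,380,400],[470,130,400],[470,-150,400],[380,-430,400],[230,-600,400]]
rows=[];p=P
for w in W:
    w=np.array(w,float);n=int(np.ceil(np.linalg.norm(w-p)/48))
    for i in range(1,n+1): rows.append(R.T@(p+(w-p)*i/n-P)/10)
    p=w
rows=np.round(rows,1)
np.save('rows.npy',rows)
base=np.zeros(3)
for i in range(0,len(rows),10):
    ch=np.round(rows[i:i+10]-base,1); base=rows[min(i+9,len(rows)-1)]
    q=call(q,np.c_[ch,0*ch[:,:1]],800); print([c.tolist()+[0] for c in ch]); print('   ',q.round(2),fk(q,P0)[0].round(0))
for c in (0,1.5,3):
  for f in (0,3):
    qq=q.copy();t=[]
    for i in range(22):
        qq=call(qq,[[0,0,-c,-8.5]],800) if f==0 else call(qq,[[f*R[1,0],f*R[1,1],-c,-8.5]],800)
        if i%3==0: P,RR=fk(qq,P0);t.append((i,qq.round(2).tolist(),P.round(0).tolist(),RR[:,2].round(3).tolist()))
    print(c,f,*t,sep='\n  ')
E
python3 p2.py
```

```text
[[-0.7, 3.5, -1.9, 0], [-1.4, 7.0, -3.9, 0], [-2.1, 10.5, -5.8, 0], [-2.8, 14.0, -7.7, 0], [-3.5, 17.5, -9.7, 0], [-4.2, 20.9, -11.6, 0], [-6.9, 24.2, -12.7, 0], [-9.5, 27.5, -13.9, 0], [-12.1, 30.8, -15.0, 0], [-14.7, 34.0, -16.2, 0]]
    [ 1.24 -0.35  1.87 -0.05  1.59  0.06] [ 83. 410. 386.]
[[-2.7, 3.3, -1.1, 0], [-6.9, 4.0, -0.9, 0], [-11.2, 4.7, -0.6, 0], [-15.4, 5.3, -0.4, 0], [-19.7, 6.0, -0.2, 0], [-23.9, 6.7, 0.1, 0], [-27.7, 3.7, 0.1, 0], [-31.4, 0.8, 0.2, 0], [-35.2, -2.2, 0.3, 0], [-38.9, -5.2, 0.3, 0]]
    [ 0.32 -0.25  1.76 -0.    1.56 -0.86] [423. 213. 400.]
[[-3.8, -2.9, 0.1, 0], [-7.5, -5.9, 0.2, 0], [-9.3, -10.2, 0.1, 0], [-11.1, -14.5, 0.0, 0], [-12.9, -18.8, -0.1, 0], [-14.7, -23.1, -0.2, 0], [-16.4, -27.4, -0.3, 0], [-18.2, -31.7, -0.4, 0], [-18.6, -35.9, -0.5, 0], [-18.9, -40.1, -0.7, 0]]
    [-0.65 -0.17  1.7   0.05  1.58 -1.83] [ 444. -230.  400.]
[[-0.3, -4.2, -0.2, 0], [-0.7, -8.4, -0.3, 0], [-1.0, -12.6, -0.5, 0], [-1.4, -16.8, -0.6, 0], [-1.7, -20.9, -0.8, 0], [-0.2, -25.2, -1.0, 0], [1.2, -29.5, -1.3, 0], [2.7, -33.8, -1.5, 0], [4.2, -38.1, -1.8, 0], [5.6
[... 3973 characters left out ...]
0, -563.0, 432.0], [0.05, 0.016, -0.999])
  (3, [-0.97, -0.04, 1.36, 0.0, 1.81, -2.58], [365.0, -405.0, 525.0], [0.01, -0.006, -1.0])
  (6, [-0.62, -0.15, 1.3, -0.03, 1.98, -2.58], [416.0, -222.0, 612.0], [-0.009, -0.027, -1.0])
  (9, [-0.25, -0.22, 1.2, -0.05, 2.17, -2.58], [397.0, -41.0, 696.0], [-0.013, -0.038, -0.999])
  (12, [0.14, -0.24, 1.03, -0.05, 2.37, -2.58], [313.0, 105.0, 780.0], [-0.012, -0.037, -0.999])
  (15, [0.54, -0.2, 0.78, -0.03, 2.59, -2.58], [190.0, 189.0, 868.0], [-0.015, -0.027, -1.0])
  (18, [0.93, -0.25, 0.75, 0.0, 2.63, -2.58], [70.0, 212.0, 890.0], [0.006, 0.008, -1.0])
  (21, [1.39, -0.32, 0.78, -0.03, 2.63, -2.58], [-33.0, 184.0, 896.0], [0.024, 0.051, -0.998])
```

```bash
cat > p3.py <<'E'
from plan import *
import sys
from multiprocessing import Pool,cpu_count
q0=np.array([-1.34,.17,1.36,.06,1.62,-2.52]);R0=fk(q0,P0)[1]
def roll(seed):
    rng=np.random.default_rng(seed)
    az=rng.uniform(-1.5,-.7);r=rng.uniform(550,850);z=rng.uniform(230,420)
    st=np.array([r*np.cos(az),r*np.sin(az),z]); 
    tq=rng.uniform(-40,40); Rs=R0@Ro.from_euler('z',tq,degrees=True).as_matrix()
    q=ik(np.array([az-.1,.2,1.4,0,1.5,-2.4]),st,Rs,800,False)
    if np.linalg.norm(fk(q,P0)[0]-st)>30: return (9,)
    A=[np.r_[np.round(rng.uniform(-4,4,3)*(rng.random(3)<.6)),-8.5] for _ in range(2)]
    n1=rng.integers(4,14);best=(9,)
    for i in range(22):
        q=call(q,[A[0] if i<n1 else A[1]],800);P,R=fk(q,P0)
        if P[2]<190 or P[2]>600 or (P[1]>0 and P[0]>540) : break
        e=np.arccos(np.clip(R[:,2]@TD,-1,1))
        if e+.005*i<best[0]: best=(e+.005*i,e,i+1,n1,st.round(0).tolist(),round(tq),[a.tolist() for a in A],P.round(0).tolist(),q.round(2).tolist(),R[:,2].round(3).tolist())
    return best
if __name__=='__main__':
    with Pool() as p: B=p.map(roll,range(int(sys.argv[1])),chunksize=4)
    B=sorted(B,key=lambda b:b[0])
    for b in B[:10]: print(b)
E
nproc; export OPENBLAS_NUM_THREADS=1; time timeout 550 python3 p3.py 600
```

```text
4
(np.float64(0.15608474437308262), np.float64(0.061084744373082624), 20, np.int64(9), [237.0, -689.0, 344.0], 2, [[0.0, -0.0, 0.0, -8.5], [3.0, -4.0, -1.0, -8.5]], [693.0, -176.0, 193.0], [-0.1, 0.53, 1.39, -0.63, 1.37, -2.58], [-0.141, -0.565, -0.813])
(np.float64(0.21732351470647593), np.float64(0.12232351470647594), 20, np.int64(8), [389.0, -584.0, 257.0], 4, [[0.0, -4.0, -0.0, -8.5], [4.0, -2.0, -3.0, -8.5]], [605.0, -197.0, 315.0], [-0.15, 0.29, 1.48, -0.61, 1.53, -2.58], [-0.2, -0.548, -0.812])
(np.float64(0.22423688669620478), np.float64(0.11923688669620477), 22, np.int64(11), [135.0, -564.0, 254.0], 27, [[-2.0, -1.0, -0.0, -8.5], [-0.0, -4.0, -3.0, -8.5]], [832.0, -68.0, 237.0], [0.01, 0.76, 0.92, -0.48, 1.58, -2.58], [-0.096, -0.467, -0.879])
(np.float64(0.22754425431249117), np.float64(0.12754425431249117), 21, np.int64(10), [463.0, -680.0, 322.0], 18, [[0.0, 3.0, 0.0, -8.5], [4.0, -0.0, 0.0, -8.5]], [380.0, 103.0, 200.0], [0.44, -0.08, 2.07, -0.48, 1.4, -2.58], [0.013, -0.496, -0.868])
(np.float64(0.2280393246316822), np.float64(0.1380393246316822), 19, np.int64(5), [390.
[... 773 characters left out ...]
78.0], -17, [[0.0, 0.0, 0.0, -8.5], [3.0, -4.0, -2.0, -8.5]], [752.0, -21.0, 374.0], [0.05, 0.46, 1.09, -0.43, 1.62, -2.58], [-0.015, -0.418, -0.908])
(np.float64(0.27787452572075966), np.float64(0.21787452572075963), 13, np.int64(7), [590.0, -517.0, 319.0], -27, [[-0.0, -1.0, 0.0, -8.5], [2.0, -3.0, -0.0, -8.5]], [798.0, -89.0, 197.0], [-0.05, 0.63, 1.17, -0.41, 1.35, -2.58], [-0.003, -0.392, -0.92])
(np.float64(0.28074098823056526), np.float64(0.21074098823056522), 15, np.int64(4), [507.0, -538.0, 252.0], -12, [[-0.0, -3.0, -0.0, -8.5], [0.0, 0.0, -1.0, -8.5]], [714.0, -11.0, 190.0], [0.05, 0.51, 1.35, -0.4, 1.38, -2.58], [-0.065, -0.385, -0.921])
real	0m10.065s
user	0m38.411s
sys	0m0.094s
```

>>> apply_moves(steps=[[-0.7, 3.5, -1.9, 0], [-1.4, 7.0, -3.9, 0], [-2.1, 10.5, -5.8, 0], [-2.8, 14.0, -7.7, 0], [-3.5, 17.5, -9.7, 0], [-4.2, 20.9, -11.6, 0], [-6.9, 24.2, -12.7, 0], [-9.5, 27.5, -13.9, 0], [-12.1, 30.8, -15.0, 0], [-14.7, 34.0, -16.2, 0]])

```text
t: 4.7
position: [85.9, 412.0, 387.2]
ee_rot: [[-0.923, 0.378, 0.065], [0.38, 0.925, 0.02], [-0.052, 0.043, -0.998]]
force: [-0.1, 0.6, 0.9]
width: 85.4
grasp_force: 0.0
```

>>> apply_moves(steps=[[-2.7, 3.3, -1.1, 0], [-6.9, 4.0, -0.9, 0], [-11.2, 4.7, -0.6, 0], [-15.4, 5.3, -0.4, 0], [-19.7, 6.0, -0.2, 0], [-23.9, 6.7, 0.1, 0], [-27.7, 3.7, 0.1, 0], [-31.4, 0.8, 0.2, 0], [-35.2, -2.2, 0.3, 0], [-38.9, -5.2, 0.3, 0]])

```text
t: 5.7
position: [425.0, 213.5, 402.0]
ee_rot: [[-0.923, 0.378, 0.067], [0.38, 0.925, 0.017], [-0.056, 0.041, -0.998]]
force: [0.3, 0.6, 0.5]
width: 85.3
grasp_force: 0.0
```

>>> apply_moves(steps=[[-3.8, -2.9, 0.1, 0], [-7.5, -5.9, 0.2, 0], [-9.3, -10.2, 0.1, 0], [-11.1, -14.5, 0.0, 0], [-12.9, -18.8, -0.1, 0], [-14.7, -23.1, -0.2, 0], [-16.4, -27.4, -0.3, 0], [-18.2, -31.7, -0.4, 0], [-18.6, -35.9, -0.5, 0], [-18.9, -40.1, -0.7, 0]])

```text
t: 6.7
position: [446.0, -229.9, 403.3]
ee_rot: [[-0.923, 0.378, 0.066], [0.38, 0.925, 0.013], [-0.056, 0.038, -0.998]]
force: [0.2, -0.6, 0.2]
width: 85.3
grasp_force: 0.0
```

```bash
cat >> h.py <<'E'
def st():
    s=telemetry.observe(); print(round(s['t'],2),s['joint_pos'].round(3).tolist(),s['position'].round(1),'z',s['ee_rot'][:,2].round(3),'x',s['ee_rot'][:,0].round(3),'w',round(s['width'],1),'F',s['force'].round(1)); return s
def to(w,s,turn=0): print('cmd cm',(s['ee_rot'].T@(np.array(w,float)-s['position'])/10).round(2))
E
python3 -c "
from h import *
s=st();to([237,-689,355],s)"
```

```text
6.7 [-0.647, -0.175, 1.698, 0.051, 1.573, -1.827] [ 446.  -229.9  403.3] z [ 0.066  0.013 -0.998] x [-0.923  0.38  -0.056] w 85.3 F [ 0.2 -0.6  0.2]
cmd cm [  2.14 -50.55   2.82]
```

Next comes the move to the push start, then the tilt pushes as one-row calls.

>>> apply_moves(steps=[[0.2, -5, 0.3, 0], [0.4, -10, 0.6, 0], [0.6, -15, 0.9, 0], [0.8, -20, 1.2, 0], [1, -25, 1.5, 0], [1.3, -30, 1.8, 0], [1.5, -35, 2, 0], [1.7, -40, 2.3, 0], [1.9, -45, 2.6, 0], [2.1, -50, 2.8, 0]])

```text
t: 7.7
position: [238.9, -683.0, 355.0]
ee_rot: [[-0.923, 0.378, 0.064], [0.38, 0.925, 0.012], [-0.055, 0.036, -0.998]]
force: [1.2, -0.5, 0.5]
width: 85.3
grasp_force: 0.0
```

>>> apply_moves(steps=[[0, 0, 0, -8.5]])

```text
t: 7.8
position: [258.4, -680.7, 351.7]
ee_rot: [[-0.952, 0.303, 0.036], [0.304, 0.953, 0.008], [-0.032, 0.019, -0.999]]
force: [2.1, 0.1, -0.1]
width: 85.5
grasp_force: 0.0
```

>>> apply_moves(steps=[[0, 0, 0, -8.5]])

```text
t: 7.9
position: [301.0, -664.9, 355.0]
ee_rot: [[-0.972, 0.233, 0.01], [0.233, 0.972, -0.003], [-0.011, -0.001, -1.0]]
force: [1.5, 0.5, 0.0]
width: 85.2
grasp_force: 0.0
```

>>> apply_moves(steps=[[0, 0, 0, -8.5]])

```text
t: 8.0
position: [340.6, -647.5, 355.7]
ee_rot: [[-0.987, 0.161, -0.016], [0.162, 0.987, -0.019], [0.013, -0.022, -1.0]]
force: [0.8, -0.6, -0.3]
width: 85.4
grasp_force: 0.0
```

>>> apply_moves(steps=[[0, 0, 0, -8.5]])

```text
t: 8.1
position: [376.4, -628.1, 353.6]
ee_rot: [[-0.995, 0.092, -0.044], [0.093, 0.995, -0.036], [0.04, -0.04, -0.998]]
force: [0.4, -0.6, 0.5]
width: 85.6
grasp_force: 0.0
```

>>> apply_moves(steps=[[0, 0, 0, -8.5]])

```text
t: 8.2
position: [409.6, -606.4, 349.5]
ee_rot: [[-0.997, 0.022, -0.07], [0.026, 0.998, -0.056], [0.068, -0.057, -0.996]]
force: [0.4, -0.7, 0.4]
width: 85.0
grasp_force: 0.0
```

```bash
python3 -c "
from h import *
from plan import *
s=st();q=s['joint_pos']
for i in range(16):
    q=call(q,[[0,0,0,-8.5] if i<4 else [3,-4,-1,-8.5]],800)
    if i%3==0:print(i,fk(q,P0)[0].round(0),fk(q,P0)[1][:,2].round(3),q.round(2))
"
```

```text
8.2 [-1.036, 0.382, 1.193, -0.088, 1.555, -2.582] [ 409.6 -606.4  349.5] z [-0.07  -0.056 -0.996] x [-0.997  0.026  0.068] w 85.0 F [ 0.4 -0.7  0.4]
0 [ 452. -572.  342.] [-0.091 -0.073 -0.993] [-0.95  0.38  1.21 -0.12  1.54 -2.58]
3 [ 553. -452.  308.] [-0.144 -0.14  -0.98 ] [-0.7   0.38  1.28 -0.2   1.51 -2.58]
6 [ 612. -390.  291.] [-0.192 -0.252 -0.948] [-0.53  0.43  1.26 -0.32  1.5  -2.58]
9 [ 647. -322.  259.] [-0.214 -0.375 -0.902] [-0.38  0.46  1.3  -0.45  1.46 -2.58]
12 [ 663. -258.  215.] [-0.209 -0.503 -0.839] [-0.24  0.5   1.38 -0.58  1.4  -2.58]
15 [ 665. -207.  160.] [-0.173 -0.628 -0.759] [-0.12  0.54  1.47 -0.72  1.33 -2.58]
```

```bash
python3 -c "
from h import *
from plan import *
s=telemetry.observe();qs=s['joint_pos'];P,R=fk(qs,P0)
for W in ([640,-350,400],[640,-300,400]):
  d=R.T@(np.array(W)-P)/10;n=9;q=qs
  q=call(q,[np.r_[d*i/n,-32*i/n] for i in range(1,n+1)],800)
  print(d.round(1),q.round(2),fk(q,P0)[0].round(0))
  for A in ([0,0,0,-8.5],[3,-4,-1,-8.5],[3,-4,-2,-8.5],[1,-4,0,-8.5]):
    qq=q
    for i in range(14):
        qq=call(qq,[A],800)
        if i%3==2 :print(A,i,fk(qq,P0)[0].round(0),fk(qq,P0)[1][:,2].round(3),qq.round(2),np.degrees(np.arccos(fk(qq,P0)[1][:,2]@TD)).round(1))
"
```

```text
[-22.   25.8  -8. ] [-0.51  0.4   1.09 -0.1   1.69 -2.58] [ 656. -317.  395.]
[0, 0, 0, -8.5] 2 [ 700. -157.  367.] [-0.088 -0.128 -0.988] [-0.26  0.39  1.15 -0.15  1.65 -2.58] 27.3
[0, 0, 0, -8.5] 5 [700.   6. 330.] [-0.085 -0.197 -0.977] [-0.01  0.39  1.23 -0.2   1.61 -2.58] 23.3
[0, 0, 0, -8.5] 8 [657. 158. 285.] [-0.063 -0.269 -0.961] [ 0.24  0.38  1.33 -0.25  1.56 -2.58] 19.1
[0, 0, 0, -8.5] 11 [577. 288. 233.] [-0.02  -0.338 -0.941] [ 0.49  0.39  1.43 -0.29  1.51 -2.58] 15.4
[3, -4, -1, -8.5] 2 [ 715. -234.  393.] [-0.091 -0.143 -0.985] [-0.34  0.46  1.01 -0.17  1.7  -2.58] 26.4
[3, -4, -1, -8.5] 5 [ 746. -142.  377.] [-0.089 -0.223 -0.971] [-0.19  0.49  1.02 -0.24  1.68 -2.58] 21.7
[3, -4, -1, -8.5] 8 [752. -51. 350.] [-0.07  -0.31  -0.948] [-0.03  0.49  1.07 -0.32  1.64 -2.58] 16.6
[3, -4, -1, -8.5] 11 [740.  32. 314.] [-0.033 -0.404 -0.914] [ 0.11  0.48  1.16 -0.41  1.58 -2.58] 11.2
[3, -4, -2, -8.5] 2 [ 716. -234.  421.] [-0.088 -0.131 -0.987] [-0.35  0.46  0.96 -0.16  1.75 -2.58] 27.1
[3, -4, -2, -8.5] 5 [ 749. -137.  433.] [-0.081 -0.186 -0.979] [-0.19  0.49  0.9  -0.2   
[... 1674 characters left out ...]
1. -106.  441.] [-0.079 -0.178 -0.981] [-0.16  0.47  0.93 -0.19  1.8  -2.58] 24.4
[3, -4, -2, -8.5] 8 [751.  -4. 446.] [-0.059 -0.223 -0.973] [-0.01  0.48  0.9  -0.23  1.81 -2.58] 21.8
[3, -4, -2, -8.5] 11 [740.  98. 444.] [-0.03  -0.263 -0.964] [ 0.14  0.47  0.92 -0.27  1.81 -2.58] 19.7
[1, -4, 0, -8.5] 2 [ 743. -196.  367.] [-0.086 -0.134 -0.987] [-0.29  0.51  1.   -0.15  1.68 -2.58] 26.9
[1, -4, 0, -8.5] 5 [802. -90. 319.] [-0.077 -0.213 -0.974] [-0.12  0.62  0.93 -0.22  1.64 -2.58] 22.3
[1, -4, 0, -8.5] 8 [823.  14. 260.] [-0.045 -0.302 -0.952] [ 0.04  0.69  0.95 -0.3   1.57 -2.58] 17.2
[1, -4, 0, -8.5] 11 [815. 103. 192.] [ 0.012 -0.4   -0.916] [ 0.19  0.73  1.03 -0.41  1.46 -2.58] 12.3
```

```bash
cat > p4.py <<'E'
from plan import *
import sys
from multiprocessing import Pool
from station import telemetry
q0=telemetry.observe()['joint_pos']
def roll(seed):
    rng=np.random.default_rng(seed); q=q0.copy()
    A=[np.r_[np.round(rng.uniform(-4.5,4.5,3)*(rng.random(3)<.7)),-8.5] for _ in range(2)]
    n1=rng.integers(1,12);best=(9,)
    for i in range(20):
        q=call(q,[A[0] if i<n1 else A[1]],800);P,R=fk(q,P0)
        if P[2]<200 or P[2]>600 or (P[1]>0 and P[0]>540) : break
        e=np.arccos(np.clip(R[:,2]@TD,-1,1))
        if e+.004*i<best[0]: best=(e+.004*i,e,i+1,n1,[a.tolist() for a in A],P.round(0).tolist(),q.round(2).tolist(),R[:,2].round(3).tolist())
    return best
if __name__=='__main__':
    with Pool() as p: B=p.map(roll,range(int(sys.argv[1])),chunksize=4)
    B=sorted(B,key=lambda b:b[0])
    for b in B[:5]: print(b)
E
export OPENBLAS_NUM_THREADS=1; timeout 550 python3 p4.py 2000
```

```text
(np.float64(0.09381748072793945), np.float64(0.02981748072793945), 17, np.int64(5), [[-4.0, 0.0, -0.0, -8.5], [4.0, -0.0, -1.0, -8.5]], [458.0, 39.0, 210.0], [0.28, 0.11, 1.89, -0.55, 1.47, -2.58], [-0.11, -0.568, -0.816])
(np.float64(0.10975976752909303), np.float64(0.04975976752909304), 16, np.int64(6), [[-4.0, 0.0, 0.0, -8.5], [4.0, -0.0, -1.0, -8.5]], [514.0, 10.0, 207.0], [0.18, 0.18, 1.8, -0.53, 1.41, -2.58], [-0.098, -0.529, -0.843])
(np.float64(0.11484917226649224), np.float64(0.050849172266492236), 17, np.int64(6), [[-3.0, -0.0, -2.0, -8.5], [4.0, -2.0, 0.0, -8.5]], [602.0, -24.0, 206.0], [0.11, 0.31, 1.63, -0.55, 1.38, -2.58], [-0.076, -0.526, -0.847])
(np.float64(0.12339079890727588), np.float64(0.04739079890727588), 20, np.int64(7), [[-0.0, 2.0, -0.0, -8.5], [4.0, 2.0, -0.0, -8.5]], [13.0, 105.0, 278.0], [1.16, -0.69, 2.35, -0.15, 2.03, -2.58], [-0.089, -0.529, -0.844])
(np.float64(0.12473331286586006), np.float64(0.04873331286586007), 20, np.int64(3), [[0.0, 0.0, -2.0, -8.5], [3.0, -1.0, -1.0, -8.5]], [414.0, 187.0, 252.0], [0.55, 0.15, 1.76, -0.43, 1.68, -2.58], [-0.128, -0.566, -0.814])
```

Best candidate: 5 rows of [-4,0,0,-8.5], then about 12 of [4,0,-1,-8.5]. I'll run 5+6 of these and re-plan.

>>> apply_moves(steps=[[-4, 0, 0, -8.5]])

```text
t: 8.3
position: [468.2, -590.0, 343.5]
ee_rot: [[-0.994, -0.066, -0.088], [-0.06, 0.996, -0.07], [0.093, -0.064, -0.994]]
force: [0.8, -1.4, 0.4]
width: 84.9
grasp_force: 0.0
```

>>> apply_moves(steps=[[-4, 0, 0, -8.5]])

```text
t: 8.4
position: [529.8, -567.6, 334.8]
ee_rot: [[-0.983, -0.155, -0.1], [-0.146, 0.985, -0.087], [0.112, -0.071, -0.991]]
force: [0.2, -0.7, 0.6]
width: 85.7
grasp_force: 0.0
```

>>> apply_moves(steps=[[-4, 0, 0, -8.5]])

```text
t: 8.5
position: [586.9, -538.9, 323.8]
ee_rot: [[-0.965, -0.238, -0.112], [-0.227, 0.968, -0.104], [0.134, -0.075, -0.988]]
force: [0.3, -0.9, -0.4]
width: 85.3
grasp_force: 0.0
```

>>> apply_moves(steps=[[-4, 0, 0, -8.5]])

```text
t: 8.6
position: [640.1, -504.6, 311.2]
ee_rot: [[-0.94, -0.318, -0.122], [-0.304, 0.945, -0.123], [0.154, -0.079, -0.985]]
force: [1.8, -0.0, 0.8]
width: 85.6
grasp_force: 0.0
```

>>> apply_moves(steps=[[-4, 0, 0, -8.5]])

```text
t: 8.7
position: [689.2, -465.5, 297.0]
ee_rot: [[-0.91, -0.393, -0.129], [-0.375, 0.916, -0.143], [0.174, -0.082, -0.981]]
force: [1.8, -0.9, 0.9]
width: 85.4
grasp_force: 0.0
```

>>> apply_moves(steps=[[4, 0, -1, -8.5]])

```text
t: 8.8
position: [675.0, -430.7, 283.0]
ee_rot: [[-0.885, -0.439, -0.152], [-0.415, 0.894, -0.169], [0.21, -0.086, -0.974]]
force: [-0.8, 1.5, -3.3]
width: 85.4
grasp_force: 0.0
```

>>> apply_moves(steps=[[4, 0, -1, -8.5]])

```text
t: 8.9
position: [651.7, -404.2, 293.7]
ee_rot: [[-0.863, -0.478, -0.163], [-0.441, 0.871, -0.216], [0.245, -0.115, -0.963]]
force: [-0.7, 0.4, 1.4]
width: 85.3
grasp_force: 0.0
```

>>> apply_moves(steps=[[4, 0, -1, -8.5]])

```text
t: 9.0
position: [632.0, -377.3, 300.0]
ee_rot: [[-0.836, -0.521, -0.17], [-0.471, 0.842, -0.263], [0.28, -0.139, -0.95]]
force: [0.1, 0.3, 1.7]
width: 85.2
grasp_force: 0.0
```

>>> apply_moves(steps=[[4, 0, -1, -8.5]])

```text
t: 9.1
position: [612.5, -350.7, 301.6]
ee_rot: [[-0.803, -0.568, -0.18], [-0.502, 0.808, -0.308], [0.321, -0.157, -0.934]]
force: [0.3, 0.7, 1.2]
width: 85.3
grasp_force: 0.0
```

>>> apply_moves(steps=[[4, 0, -1, -8.5]])

```text
t: 9.2
position: [593.0, -325.0, 301.2]
ee_rot: [[-0.764, -0.616, -0.191], [-0.532, 0.769, -0.354], [0.365, -0.169, -0.916]]
force: [-0.0, -0.3, 0.3]
width: 85.3
grasp_force: 0.0
```

```bash
export OPENBLAS_NUM_THREADS=1; python3 -c "
from h import *
st()"; timeout 550 python3 p4.py 2500
```

```text
9.2 [-0.424, 0.316, 1.409, -0.416, 1.458, -2.582] [ 593.  -325.   301.2] z [-0.191 -0.354 -0.916] x [-0.764 -0.532  0.365] w 85.3 F [-0.  -0.3  0.3]
(np.float64(0.06895708376660975), np.float64(0.012957083766609756), 15, np.int64(11), [[1.0, 4.0, -1.0, -8.5], [0.0, -3.0, -0.0, -8.5]], [-12.0, 301.0, 218.0], [1.39, -0.04, 2.02, -0.01, 1.76, -2.58], [-0.092, -0.563, -0.821])
(np.float64(0.07614779106445671), np.float64(0.004147791064456697), 19, np.int64(6), [[3.0, 3.0, -4.0, -8.5], [0.0, -0.0, 0.0, -8.5]], [-59.0, 401.0, 243.0], [1.51, 0.15, 1.77, 0.04, 1.83, -2.58], [-0.076, -0.568, -0.819])
(np.float64(0.08011586494544418), np.float64(0.024115864945444175), 15, np.int64(9), [[-0.0, 3.0, -3.0, -8.5], [2.0, -3.0, 1.0, -8.5]], [178.0, 402.0, 213.0], [1.11, 0.24, 1.72, -0.17, 1.74, -2.58], [-0.085, -0.548, -0.832])
(np.float64(0.08343133437089836), np.float64(0.02343133437089836), 16, np.int64(7), [[-0.0, 3.0, -3.0, -8.5], [2.0, 1.0, -0.0, -8.5]], [-1.0, 290.0, 328.0], [1.36, -0.19, 1.94, -0.03, 1.98, -2.58], [-0.091, -0.551, -0.83])
(np.float64(0.08423385903246774), np.float64(0.06023385903246775), 7, np.int64(8), [[0.0, -4.0, -3.0, -8.5], [1.0, 0.0, 0.0, -8.5]], [738.0, -14.0, 248.0], [0.11, 0.61, 1.16, -0.57, 1.6, -2.58], [-0.14, -0.56, -0.817])
```

```bash
export OPENBLAS_NUM_THREADS=1; sed -i 's/if P\[2\]<200.*: break/Wr=P-305*R[:,2]\n        if P[2]<200 or P[2]>600 or (P[1]>0 and P[0]>540) or (Wr[0]>520 and Wr[1]>60): break/' p4.py; timeout 550 python3 p4.py 4000
```

```text
(np.float64(0.06895708376660975), np.float64(0.012957083766609756), 15, np.int64(11), [[1.0, 4.0, -1.0, -8.5], [0.0, -3.0, -0.0, -8.5]], [-12.0, 301.0, 218.0], [1.39, -0.04, 2.02, -0.01, 1.76, -2.58], [-0.092, -0.563, -0.821])
(np.float64(0.08920384649278153), np.float64(0.021203846492781526), 18, np.int64(8), [[3.0, 4.0, -3.0, -8.5], [4.0, -3.0, 0.0, -8.5]], [46.0, 335.0, 330.0], [1.29, -0.05, 1.82, -0.08, 1.99, -2.58], [-0.095, -0.58, -0.809])
(np.float64(0.10394475417820044), np.float64(0.08394475417820044), 6, np.int64(9), [[1.0, -4.0, -2.0, -8.5], [-2.0, 0.0, 3.0, -8.5]], [703.0, -118.0, 227.0], [-0.02, 0.53, 1.31, -0.61, 1.49, -2.58], [-0.163, -0.564, -0.809])
(np.float64(0.10399556033878431), np.float64(0.0319955603387843), 19, np.int64(9), [[4.0, 4.0, -4.0, -8.5], [2.0, 0.0, 3.0, -8.5]], [-92.0, 89.0, 232.0], [1.54, -0.67, 2.43, 0.09, 1.96, -2.58], [-0.096, -0.544, -0.833])
(np.float64(0.10623078582818116), np.float64(0.062230785828181166), 12, np.int64(10), [[2.0, 4.0, -1.0, -8.5], [1.0, -4.0, 4.0, -8.5]], [110.0, 167.0, 200.0], [0.96, -0.25, 2.25, -0.22, 1.73, -2.58], [-0.141, -0.57, -0.809])
```

>>> apply_moves(steps=[[1, 4, -1, -8.5]])

```text
t: 9.3
position: [569.2, -271.2, 293.4]
ee_rot: [[-0.702, -0.685, -0.195], [-0.588, 0.712, -0.384], [0.402, -0.155, -0.902]]
force: [1.1, 0.5, 0.4]
width: 85.3
grasp_force: 0.0
```

>>> apply_moves(steps=[[1, 4, -1, -8.5]])

```text
t: 9.4
position: [540.8, -214.7, 283.3]
ee_rot: [[-0.627, -0.753, -0.2], [-0.644, 0.646, -0.41], [0.438, -0.128, -0.89]]
force: [1.2, 1.3, 0.6]
width: 85.4
grasp_force: 0.0
```

>>> apply_moves(steps=[[1, 4, -1, -8.5]])

```text
t: 9.5
position: [509.4, -162.6, 274.8]
ee_rot: [[-0.547, -0.813, -0.203], [-0.691, 0.574, -0.438], [0.473, -0.1, -0.876]]
force: [0.6, 0.9, -0.6]
width: 85.6
grasp_force: 0.0
```

>>> apply_moves(steps=[[1, 4, -1, -8.5]])

```text
t: 9.6
position: [475.1, -113.3, 267.5]
ee_rot: [[-0.459, -0.865, -0.203], [-0.731, 0.498, -0.466], [0.504, -0.065, -0.861]]
force: [0.9, 1.2, -0.3]
width: 85.0
grasp_force: 0.0
```

>>> apply_moves(steps=[[1, 4, -1, -8.5]])

```text
t: 9.7
position: [437.6, -66.6, 261.5]
ee_rot: [[-0.367, -0.908, -0.202], [-0.764, 0.418, -0.492], [0.531, -0.026, -0.847]]
force: [1.7, 0.9, 0.1]
width: 85.2
grasp_force: 0.0
```

>>> apply_moves(steps=[[1, 4, -1, -8.5]])

```text
t: 9.8
position: [396.9, -22.6, 257.5]
ee_rot: [[-0.268, -0.943, -0.199], [-0.789, 0.333, -0.516], [0.552, 0.019, -0.833]]
force: [0.6, 0.9, 0.3]
width: 85.7
grasp_force: 0.0
```

```bash
export OPENBLAS_NUM_THREADS=1; python3 -c "
from h import *
st()"; timeout 550 python3 p4.py 4000
```

```text
9.8 [0.138, -0.082, 1.978, -0.504, 1.559, -2.582] [396.9 -22.6 257.5] z [-0.199 -0.516 -0.833] x [-0.268 -0.789  0.552] w 85.7 F [0.6 0.9 0.3]
(np.float64(0.05399428006473445), np.float64(0.001994280064734446), 14, np.int64(7), [[-1.0, 3.0, -2.0, -8.5], [-0.0, -2.0, -0.0, -8.5]], [-242.0, 377.0, 284.0], [1.83, 0.15, 1.7, 0.23, 1.86, -2.58], [-0.081, -0.569, -0.818])
(np.float64(0.05402339811775931), np.float64(0.00602339811775931), 13, np.int64(8), [[-0.0, 4.0, 0.0, -8.5], [-1.0, -2.0, -0.0, -8.5]], [-239.0, 188.0, 239.0], [1.94, -0.2, 2.12, 0.29, 1.76, -2.58], [-0.086, -0.567, -0.819])
(np.float64(0.055117338090236445), np.float64(0.007117338090236446), 13, np.int64(7), [[-3.0, 2.0, -2.0, -8.5], [0.0, -0.0, -0.0, -8.5]], [-180.0, 400.0, 248.0], [1.72, 0.19, 1.72, 0.17, 1.83, -2.58], [-0.079, -0.574, -0.815])
(np.float64(0.05594982757148195), np.float64(0.007949827571481952), 13, np.int64(8), [[-3.0, 2.0, -2.0, -8.5], [2.0, 0.0, -0.0, -8.5]], [-163.0, 365.0, 296.0], [1.69, 0.06, 1.77, 0.17, 1.9, -2.58], [-0.087, -0.571, -0.816])
(np.float64(0.05936966702070183), np.float64(0.003369667020701826), 15, np.int64(10), [[0.0, 3.0, -1.0, -8.5], [3.0, 0.0, 2.0, -8.5]], [-197.0, 10.0, 322.0], [2.04, -0.77, 2.32, 0.39, 2.08, -2.58], [-0.083, -0.57, -0.818])
```

>>> apply_moves(steps=[[-3, 2, -2, -8.5]])

```text
t: 9.9
position: [383.3, 34.0, 248.4]
ee_rot: [[-0.15, -0.969, -0.198], [-0.816, 0.235, -0.529], [0.559, 0.082, -0.825]]
force: [1.9, 0.7, -0.3]
width: 85.6
grasp_force: 0.0
```

>>> apply_moves(steps=[[-3, 2, -2, -8.5]])

```text
t: 10.0
position: [368.7, 92.1, 241.1]
ee_rot: [[-0.033, -0.981, -0.19], [-0.832, 0.132, -0.539], [0.554, 0.14, -0.82]]
force: [1.4, -0.3, -0.6]
width: 85.1
grasp_force: 0.0
```

>>> apply_moves(steps=[[-3, 2, -2, -8.5]])

```text
t: 10.1
position: [344.4, 148.1, 234.6]
ee_rot: [[0.083, -0.979, -0.183], [-0.835, 0.032, -0.55], [0.544, 0.199, -0.815]]
force: [1.7, 0.3, -0.4]
width: 85.3
grasp_force: 0.0
```

>>> apply_moves(steps=[[-3, 2, -2, -8.5]])

```text
t: 10.2
position: [312.8, 201.5, 229.9]
ee_rot: [[0.196, -0.965, -0.177], [-0.826, -0.066, -0.559], [0.528, 0.256, -0.81]]
force: [1.3, 0.5, -0.8]
width: 85.2
grasp_force: 0.0
```

>>> apply_moves(steps=[[-3, 2, -2, -8.5]])

```text
t: 10.3
position: [274.9, 251.7, 227.6]
ee_rot: [[0.304, -0.937, -0.169], [-0.808, -0.16, -0.568], [0.505, 0.309, -0.806]]
force: [1.7, 1.0, -0.0]
width: 85.1
grasp_force: 0.0
```

>>> apply_moves(steps=[[-3, 2, -2, -8.5]])

```text
t: 10.4
position: [231.3, 298.0, 228.2]
ee_rot: [[0.407, -0.899, -0.161], [-0.78, -0.25, -0.574], [0.476, 0.359, -0.803]]
force: [0.5, 0.2, -0.2]
width: 85.8
grasp_force: 0.0
```

>>> apply_moves(steps=[[-3, 2, -2, -8.5]])

```text
t: 10.5
position: [182.7, 340.0, 232.1]
ee_rot: [[0.502, -0.851, -0.153], [-0.743, -0.334, -0.579], [0.442, 0.404, -0.801]]
force: [0.7, 0.5, -0.3]
width: 85.4
grasp_force: 0.0
```

>>> apply_moves(steps=[[0, 0, 0, -8.5]])

```text
t: 10.6
position: [144.3, 359.7, 226.5]
ee_rot: [[0.569, -0.811, -0.135], [-0.707, -0.399, -0.584], [0.419, 0.428, -0.801]]
force: [1.3, 0.1, 0.2]
width: 85.8
grasp_force: 0.0
```

>>> apply_moves(steps=[[0, 0, 0, -8.5]])

```text
t: 10.7
position: [104.5, 372.5, 220.0]
ee_rot: [[0.63, -0.767, -0.12], [-0.666, -0.454, -0.592], [0.399, 0.453, -0.797]]
force: [0.3, 2.0, -1.4]
width: 85.2
grasp_force: 0.0
```

```bash
export OPENBLAS_NUM_THREADS=1; python3 -c "
from h import *
st()"; timeout 550 python3 p4.py 1500
```

```text
10.7 [1.198, 0.176, 1.806, -0.107, 1.8, -2.582] [104.5 372.5 220. ] z [-0.12  -0.592 -0.797] x [ 0.63  -0.666  0.399] w 85.2 F [ 0.3  2.  -1.4]
(np.float64(0.04093929067310889), np.float64(0.00893929067310889), 9, np.int64(3), [[-2.0, 4.0, -4.0, -8.5], [-0.0, 3.0, 4.0, -8.5]], [-322.0, 79.0, 300.0], [2.26, -0.33, 2.11, 0.45, 1.79, -2.58], [-0.074, -0.574, -0.816])
(np.float64(0.04171381457642434), np.float64(0.02171381457642434), 6, np.int64(5), [[-2.0, 4.0, 2.0, -8.5], [-2.0, -0.0, 4.0, -8.5]], [-288.0, 209.0, 211.0], [2.03, -0.03, 2.04, 0.33, 1.68, -2.58], [-0.068, -0.584, -0.809])
(np.float64(0.041811060428864504), np.float64(0.0338110604288645), 3, np.int64(2), [[-1.0, 3.0, -0.0, -8.5], [2.0, -0.0, 4.0, -8.5]], [-83.0, 337.0, 219.0], [1.55, 0.08, 1.92, 0.07, 1.79, -2.58], [-0.083, -0.595, -0.799])
(np.float64(0.041965326698380864), np.float64(0.03796532669838086), 2, np.int64(1), [[-3.0, -0.0, 0.0, -8.5], [4.0, -3.0, 0.0, -8.5]], [10.0, 408.0, 203.0], [1.39, 0.24, 1.77, -0.02, 1.79, -2.58], [-0.088, -0.598, -0.797])
(np.float64(0.04210594705758504), np.float64(0.022105947057585038), 6, np.int64(5), [[-4.0, 3.0, 1.0, -8.5], [-0.0, 3.0, 1.0, -8.5]], [-308.0, 315.0, 243.0], [1.97, 0.15, 1.79, 0.31, 1.76, -2.58], [-0.075, -0.586, -0.807])
```

>>> apply_moves(steps=[[-3, 0, 0, -8.5]])

```text
t: 10.8
position: [56.4, 399.8, 206.6]
ee_rot: [[0.7, -0.706, -0.109], [-0.615, -0.518, -0.594], [0.363, 0.483, -0.797]]
force: [0.3, 1.0, -0.2]
width: 85.4
grasp_force: 0.0
```

>>> apply_moves(steps=[[4, -3, 0, -8.5]])

```text
t: 10.9
position: [39.4, 405.0, 200.3]
ee_rot: [[0.727, -0.682, -0.082], [-0.582, -0.548, -0.601], [0.365, 0.485, -0.795]]
force: [0.6, 0.2, 1.1]
width: 85.3
grasp_force: 0.0
```

```bash
cat > lug.py <<'E'
from h import *
# lug centres on the lids: darker spots in the blue lid, both views, intersect ray with plane z=66..., compare views
def lidfit(f,cx,cy):
    W=world(f); ok=(abs(W[...,2]-62)<4)&(np.hypot(W[...,0]-cx,W[...,1]-cy)<95)
    hsv=cv2.cvtColor(f['color'],cv2.COLOR_BGR2HSV); ok&=(hsv[...,0]>100)&(hsv[...,0]<125)&(hsv[...,1]>120)
    v,u=np.nonzero(ok); q=np.array([ray(f,a,b,63)[:2] for a,b in zip(u,v)])
    return q
if __name__=='__main__':
    for n in('side','top'):
        f=dict(np.load(f'{n}0.npz'))
        for cx,cy in((509,268),(512,-342)):
            q=lidfit(f,cx,cy).astype(np.float32); r=cv2.minAreaRect(q); print(n,len(q),[np.round(x,1) for x in r],q.mean(0).round(1))
            g=cv2.cvtColor(f['color'],cv2.COLOR_BGR2GRAY)
    f=dict(np.load('top0.npz'));c=f['color']
    a=cv2.resize(c[175:225,175:250],(600,400),interpolation=cv2.INTER_CUBIC);b=cv2.resize(c[175:225,390:465],(600,400),interpolation=cv2.INTER_CUBIC)
    cv2.imwrite('pics/top_crops.png',cv2.resize(np.vstack([a,b]),(450,600)))
    from plan import TD
    s=st(); print(np.degrees(np.arccos(s['ee_rot'][:,2]@TD)))
E
python3 lug.py
```

```text
side 319 [array([508.7, 266.2]), array([126.8,  70.1]), np.float64(81.5)] [507.  259.4]
side 1094 [array([ 511.2, -340.6]), array([119.9,  72.4]), np.float64(85.1)] [ 510.2 -347.3]
top 790 [array([508.5, 267.6]), array([110.8,  70.3]), np.float64(81.5)] [507.4 264.7]
top 812 [array([ 512.2, -341.5]), array([106.1,  70.4]), np.float64(84.4)] [ 511.4 -342.7]
10.9 [1.343, 0.242, 1.769, -0.057, 1.78, -2.582] [ 39.4 405.  200.3] z [-0.082 -0.601 -0.795] x [ 0.727 -0.582  0.365] w 85.3 F [0.6 0.2 1.1]
2.3496307501546436
```

View pics/top_crops.png

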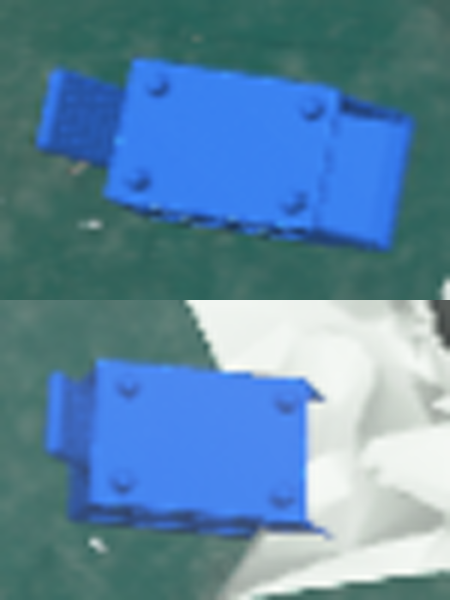

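```bash
python3 - <<'E'
from h import *
f=dict(np.load('top0.npz'))
for nm,L,u0,v0 in (('loose',[(157,85),(312,108),(138,180),(294,202)],175,175),('stock',[(127,88),(286,101),(123,181),(282,194)],390,175)):
    p=np.array([ray(f,u0+(a-2.5)/6,v0+(b-2.5)/6,66)[:2] for a,b in L]); d=(p[0]-p[1]+p[2]-p[3])/2;e=(p[0]-p[2]+p[1]-p[3])/2
    print(nm,p.mean(0).round(1),np.degrees(np.arctan2(d[1],d[0])).round(1),np.linalg.norm(d).round(1),np.linalg.norm(e).round(1),np.degrees(np.arctan2(-e[0],e[1])).round(1))
f2=dict(np.load('side0.npz'));c=f2['color']
# tab of loose: depth points z>68
for n in('side','top'):
  f=dict(np.load(n+'0.npz'));W=world(f)
  for cx,cy in((517,330),(519,-275)):
    m=(np.hypot(W[...,0]-cx,W[...,1]-cy)<45)&(W[...,2]>70)&(W[...,2]<100); P=W[m]
    print(n,len(P),P.mean(0).round(1), [np.round(x,1) for x in cv2.minAreaRect(P[:,:2].astype(np.float32))])
E
```

```text
loose [507.7 260.9] 82.0 76.0 46.5 -97.9
stock [ 511.7 -345.6] 85.5 75.6 45.3 -95.0
side 99 [518.7 328.5  81.1] [array([519.1, 331. ]), array([28. , 38.7]), np.float64(88.3)]
side 226 [ 518.  -279.3   81.2] [array([ 519.6, -278.6]), array([21.5, 39.9]), np.float64(82.5)]
top 133 [517.5 330.7  82.1] [array([517.2, 330.4]), array([25.7, 39.8]), np.float64(77.8)]
top 90 [ 517.3 -274.9   84.4] [array([ 518.2, -276.8]), array([22. , 38.3]), np.float64(81.8)]
```

Both crops show four lugs per lid and the tab on the left. The spacings come out at 76.0 x 46.5 mm, as they should. The loose bin is at (507.7, 260.9) with yaw 82°, the stock bin at (511.7, -345.6) with yaw 85.3°. Tool tilt is 37°, so next is the approach.

```bash
cat >> h.py <<'E'
def rows(wps,s=None,mm=48,deg=8.4):
    """wps: list of (tcp xyz, total turn deg); prints rows in chunks of 10, tool axes of s; simulates"""
    from kin import call,fk,P0
    from scipy.spatial.transform import Rotation as Ro
    s=s or telemetry.observe(); R=s['ee_rot'];p=s['position'];a=0;out=[]
    for w,t in wps:
        w=np.array(w,float);n=max(1,int(np.ceil(max(np.linalg.norm(w-p)/mm,abs(t-a)/deg))))
        for i in range(1,n+1): out.append((p+(w-p)*i/n,a+(t-a)*i/n))
        p=w;a=t
    q=s['joint_pos'];b=s['position'];a0=0
    for i in range(0,len(out),10):
        Rb=R@Ro.from_euler('z',a0,degrees=True).as_matrix()
        ch=[[float(x) for x in (Rb.T@(o[0]-b)/10).round(1)]+[round(float(o[1]-a0),1)] for o in out[i:i+10]]
        print(ch); q=call(q,ch,800); b,a0=out[min(i+9,len(out)-1)]
        P=fk(q,P0);print('   ->',np.round(P[0]),'err',np.linalg.norm(P[0]-b).round(1),q.round(2),P[1][:,0].round(2),P[1][:,2].round(3))
def turnto(s,x):
    x=np.array(x,float);R=s['ee_rot'];c=R.T@x;return np.degrees(np.arctan2(c[1],c[0]))
E
python3 - <<'E'
from h import *
s=st();z=s['ee_rot'][:,2]; x=np.cross(z,[0,0,1]); x=x/np.linalg.norm(x)
yb=np.array([-.990,.139,0]); x*=np.sign(x@yb); t=turnto(s,x); print(x,t)
g=np.array([517.3,329.4,78.6])+19*z
print(g)
rows([([300,450,270],t*.6),(g-150*z,t),(g-60*z,t)],s)
E
```

```text
10.9 [1.343, 0.242, 1.769, -0.057, 1.78, -2.582] [ 39.4 405.  200.3] z [-0.082 -0.601 -0.795] x [ 0.727 -0.582  0.365] w 85.3 F [0.6 0.2 1.1]
[-0.99073771  0.13578953  0.        ] 143.05499776038712
[515.73466348 317.97910564  63.49659331]
[[1.7, -1.5, -0.9, 7.8], [3.4, -3.1, -1.9, 15.6], [5.1, -4.6, -2.8, 23.4], [6.9, -6.1, -3.8, 31.2], [8.6, -7.7, -4.7, 39.0], [10.3, -9.2, -5.7, 46.8], [12.0, -10.7, -6.6, 54.6], [13.7, -12.3, -7.6, 62.4], [15.4, -13.8, -8.5, 70.2], [17.2, -15.3, -9.4, 78.0]]
   -> [276. 445. 264.] err 1.1 [ 1.02  0.39  1.45 -0.26  1.9  -1.55] [-0.52 -0.66  0.55] [-0.082 -0.601 -0.795]
[[-1.1, -2.0, -0.9, 7.8], [-3.1, -4.7, 0.1, 16.0], [-5.1, -7.5, 1.2, 24.2], [-7.1, -10.2, 2.3, 32.3], [-9.0, -12.9, 3.4, 40.5], [-11.0, -15.7, 4.5, 48.7], [-13.0, -18.4, 5.5, 56.9], [-15.0, -21.1, 6.6, 65.0], [-15.0, -21.1, 11.1, 65.0], [-15.0, -21.1, 15.6, 65.0]]
   -> [521. 353. 111.] err 0.6 [ 0.69  0.68  1.34 -0.43  1.63 -0.66] [-0.99  0.14  0.  ] [-0.082 -0.601 -0.795]
```

>>> apply_moves(steps=[[1.7, -1.5, -0.9, 7.8], [3.4, -3.1, -1.9, 15.6], [5.1, -4.6, -2.8, 23.4], [6.9, -6.1, -3.8, 31.2], [8.6, -7.7, -4.7, 39.0], [10.3, -9.2, -5.7, 46.8], [12.0, -10.7, -6.6, 54.6], [13.7, -12.3, -7.6, 62.4], [15.4, -13.8, -8.5, 70.2], [17.2, -15.3, -9.4, 78.0]])

```text
t: 11.9
position: [281.3, 442.6, 265.2]
ee_rot: [[-0.526, -0.846, -0.083], [-0.651, 0.463, -0.602], [0.547, -0.263, -0.795]]
force: [-0.1, -0.4, -1.2]
width: 85.4
grasp_force: 0.0
```

>>> apply_moves(steps=[[-1.1, -2.0, -0.9, 7.8], [-3.1, -4.7, 0.1, 16.0], [-5.1, -7.5, 1.2, 24.2], [-7.1, -10.2, 2.3, 32.3], [-9.0, -12.9, 3.4, 40.5], [-11.0, -15.7, 4.5, 48.7], [-13.0, -18.4, 5.5, 56.9], [-15.0, -21.1, 6.6, 65.0], [-15.0, -21.1, 11.1, 65.0]])

```text
t: 12.8
position: [535.4, 378.1, 151.9]
ee_rot: [[-0.99, 0.123, -0.074], [0.143, 0.79, -0.597], [-0.015, -0.601, -0.799]]
force: [1.6, 1.5, 0.3]
width: 85.6
grasp_force: 0.0
```

```bash
python3 - <<'E'
from h import *
s=st();z=s['ee_rot'][:,2]
g=np.array([517.3,329.4,78.6])+19*z
to(g,s); x=np.cross(z,[0,0,1]); print(turnto(s,-x/np.linalg.norm(x)),turnto(s,x))
f=grab('side');cv2.imwrite('pics/appr.png',cv2.resize(f['color'][80:200,210:370],(800,600),interpolation=cv2.INTER_CUBIC))
E
```

```text
12.8 [0.698, 0.681, 1.247, -0.426, 1.704, -0.674] [535.4 378.1 151.9] z [-0.074 -0.597 -0.799] x [-0.99   0.143 -0.015] w 85.6 F [1.6 1.5 0.3]
cmd cm [ 1.21  0.34 10.79]
178.5266771295349 -1.4733228704650991
```

View pics/appr.png

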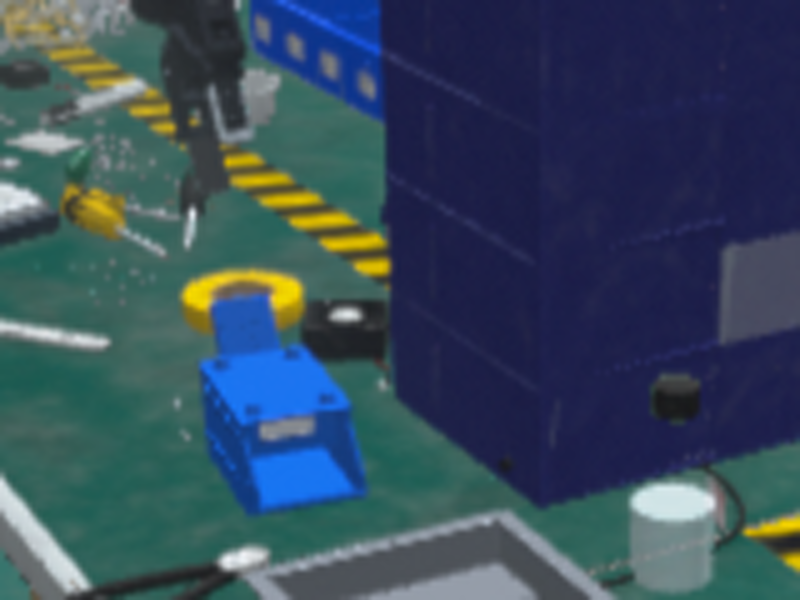

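The gripper sits above and behind the tab (fingers near (190,210) in the crop). I'll let it settle, then measure the remainder.

>>> apply_moves(steps=[[0, 0, 1, 0], [0, 0, 2, 0], [0, 0, 2, 0], [0, 0, 2, 0]])

```text
t: 13.25
position: [526.5, 364.8, 133.7]
ee_rot: [[-0.99, 0.113, -0.082], [0.139, 0.786, -0.603], [-0.004, -0.608, -0.794]]
force: [-0.0, -0.7, 0.2]
width: 85.5
grasp_force: 0.0
```

```bash
python3 - <<'E'
from h import *
s=st();z=s['ee_rot'][:,2]
g=np.array([517.3,329.4,78.6])+19*z
to(g,s); x=np.cross(z,[0,0,1]); print(turnto(s,x))
E
```

```text
13.25 [0.693, 0.676, 1.294, -0.427, 1.675, -0.671] [526.5 364.8 133.7] z [-0.082 -0.603 -0.794] x [-0.99   0.139 -0.004] w 85.5 F [-0.  -0.7  0.2]
cmd cm [0.44 0.47 8.48]
-0.3927818960051343
```

>>> apply_moves(steps=[[0.2, 0.3, 2, -0.2], [0.4, 0.5, 4, -0.4], [0.4, 0.5, 6, -0.4], [0.4, 0.5, 7.5, -0.4], [0.4, 0.5, 8.5, -0.4], [0.4, 0.5, 8.5, -0.4]])

```text
t: 13.85
position: [514.8, 316.0, 60.9]
ee_rot: [[-0.991, 0.105, -0.085], [0.135, 0.785, -0.605], [0.003, -0.611, -0.792]]
force: [-0.5, 0.3, -0.5]
width: 85.4
grasp_force: 0.0
```

```bash
python3 - <<'E'
from h import *
s=st();z=s['ee_rot'][:,2]
g=np.array([517.3,329.4,78.6])+19*z
to(g,s)
E
```

```text
13.85 [0.651, 0.69, 1.429, -0.444, 1.529, -0.65] [514.8 316.   60.9] z [-0.085 -0.605 -0.792] x [-0.991  0.135  0.003] w 85.4 F [-0.5  0.3 -0.5]
cmd cm [-0.06 -0.   -0.33]
```

>>> apply_moves(steps=[[0, 0, 0, 0], [0, 0, 0, 0], [0, 0, 0, 0], [0, 0, 0, 0], [0, 0, 0, 0], [0, 0, 0, 0], [0, 0, 0, 0]], gripper=-1)

```text
t: 14.55
position: [515.6, 318.0, 61.3]
ee_rot: [[-0.991, 0.107, -0.084], [0.136, 0.788, -0.601], [0.002, -0.607, -0.795]]
force: [-1.0, 1.6, 0.1]
width: 7.6
grasp_force: 58.5
```

```bash
cat > lip.py <<'E'
from h import *
# bin frame relative to tool at grasp (level, yaw 82, grip point s=30)
def binT(R,P,Rg):  # Rg: bin-in-tool rotation
    Rb=R@Rg; return Rb
yw=np.radians(82); RB0=np.array([[np.cos(yw),-np.sin(yw),0],[np.sin(yw),np.cos(yw),0],[0,0,1]])
E
python3 - <<'E'
from lip import *
from scipy.spatial.transform import Rotation as Ro
s=st();R=s['ee_rot'];T=s['position'];o=np.array([507.7,260.9,0])
pts={'lip':[-77,0,18],'fl':[-65,34,0],'fr':[-65,-34,0],'bl':[52,34,0],'br':[52,-34,0]}
for th in (0,30,60,90,120,150,180):
    Q=Ro.from_rotvec(R[:,2]*np.radians(th)).as_matrix()
    print(th,{k:(Q@(RB0@np.array(v)+o-T)).round(0).tolist() for k,v in pts.items()},'tilt',np.degrees(np.arccos((Q@[0,0,1])[2])).round(0))
rows([([515,318,265],0),([486,-20,290],60),([486,-56,290],110),([486,-56,210],170),([486,-56,210],180)],s)
E
```

```text
14.55 [0.652, 0.689, 1.427, -0.442, 1.527, -0.649] [515.6 318.   61.3] z [-0.084 -0.601 -0.795] x [-0.991  0.136  0.002] w 7.6 F [-1.   1.6  0.1]
0 {'lip': [-19.0, -133.0, -43.0], 'fl': [-51.0, -117.0, -61.0], 'fr': [17.0, -126.0, -61.0], 'bl': [-34.0, -1.0, -61.0], 'br': [33.0, -10.0, -61.0]} tilt 0.0
30 {'lip': [-57.0, -119.0, -50.0], 'fl': [-73.0, -93.0, -76.0], 'fr': [-19.0, -128.0, -56.0], 'bl': [-12.0, 6.0, -69.0], 'br': [42.0, -29.0, -48.0]} tilt 18.0
60 {'lip': [-83.0, -92.0, -68.0], 'fl': [-79.0, -65.0, -97.0], 'fr': [-52.0, -116.0, -62.0], 'bl': [12.0, 3.0, -69.0], 'br': [39.0, -48.0, -33.0]} tilt 35.0
90 {'lip': [-90.0, -59.0, -92.0], 'fl': [-66.0, -39.0, -118.0], 'fr': [-74.0, -92.0, -77.0], 'bl': [32.0, -9.0, -62.0], 'br': [24.0, -63.0, -21.0]} tilt 51.0
120 {'lip': [-75.0, -28.0, -117.0], 'fl': [-39.0, -22.0, -134.0], 'fr': [-79.0, -64.0, -98.0], 'bl': [42.0, -27.0, -49.0], 'br': [2.0, -69.0, -14.0]} tilt 63.0
150 {'lip': [-42.0, -9.0, -135.0], 'fl': [-3.0, -19.0, -140.0], 'fr': [-65.0, -38.0, -119.0], 'bl': [40.0, -47.0, -34.0], 'br': [-22.0, -65.0, -14.0]} tilt 72.0
1
[... 521 characters left out ...]
1 -0.795]
[[-2.3, -2.7, 2.3, 7.5], [-4.7, -5.4, 4.6, 15.0], [-7.0, -8.1, 7.0, 22.5], [-7.4, -8.4, 7.3, 30.8], [-7.7, -8.7, 7.7, 39.2], [-8.1, -9.1, 8.0, 47.5], [-8.4, -9.4, 8.4, 55.8], [-8.8, -9.7, 8.8, 64.2], [-9.1, -10.0, 9.1, 72.5], [-8.7, -9.5, 9.9, 80.0]]
   -> [486. -55. 279.] err 0.8 [ 0.11  0.02  1.86 -0.63  1.47  0.86] [ 0.55  0.64 -0.54] [-0.084 -0.601 -0.795]
[[0.5, -0.3, 0.8, 7.5], [1.1, -0.6, 1.6, 15.0], [1.6, -0.8, 2.4, 22.5], [2.2, -1.1, 3.2, 30.0], [2.7, -1.4, 4.0, 37.5], [3.2, -1.7, 4.8, 45.0], [3.8, -1.9, 5.6, 52.5], [3.8, -1.9, 5.6, 57.5], [3.8, -1.9, 5.6, 62.5]]
   -> [487. -56. 209.] err 1.2 [ 0.11  0.1   1.91 -0.64  1.36  2.03] [ 0.99 -0.14 -0.  ] [-0.084 -0.601 -0.795]
```

>>> apply_moves(steps=[[0.0, -1.2, -1.6, 0.0], [0, -2.5, -3.2, 0.0], [0.0, -4.9, -6.5, 0.0], [0.1, -7.4, -9.7, 0.0], [0.1, -9.9, -13.0, 0.0], [0.1, -12.4, -16.2, 0.0], [0.1, -12.4, -16.2, 0.0], [0.1, -12.4, -16.2, 0.0], [0.1, -12.4, -16.2, 0.0]])

```text
t: 15.45
position: [514.0, 316.5, 264.3]
ee_rot: [[-0.991, 0.104, -0.086], [0.135, 0.784, -0.607], [0.005, -0.613, -0.79]]
force: [-0.5, -0.1, -0.1]
width: 0.0
grasp_force: 0.0
```

```bash
cat >> h.py <<'E'
def heft(n=8):
    F=[];
    for i in range(n): grab('top'); F.append(telemetry.observe()['force'])
    F=np.array(F); print('heft F',F.mean(0).round(2),'sd',F.std(0).round(2),'se',(F.std(0)/n**.5).round(2)); return F
E
python3 - <<'E'
from h import *
heft();s=st()
f=grab('side');cv2.imwrite('pics/lift.png',cv2.resize(f['color'][60:220,190:400],(788,600),interpolation=cv2.INTER_CUBIC))
# tilt of the bin from depth: lid points
W=world(f);hsv=cv2.cvtColor(f['color'],cv2.COLOR_BGR2HSV)
m=(hsv[...,0]>100)&(hsv[...,0]<118)&(hsv[...,1]>150)&(hsv[...,2]>150)&(abs(W[...,0]-510)<80)&(abs(W[...,1]-250)<130)&(W[...,2]>150)
P=W[m];print(len(P),P.min(0),P.max(0))
b=s['position'];rows([([530,-20,290],60),([530,-56,285],110),([510,-56,230],150),([488,-56,210],180)],s)
E
```

```text
heft F [0.16 0.14 0.08] sd [0.53 0.63 0.57] se [0.19 0.22 0.2 ]
15.85 [0.653, 0.473, 1.339, -0.457, 1.806, -0.782] [514.7 317.1 265. ] z [-0.085 -0.605 -0.792] x [-0.991  0.135  0.003] w -0.0 F [1.  0.3 0.5]Traceback (most recent call last):
  File "<stdin>", line 7, in <module>
    return umr_minimum(a, axis, None, out, keepdims, initial, where)
ValueError: zero-size array to reduction operation minimum which has no identity
```

View pics/lift.png

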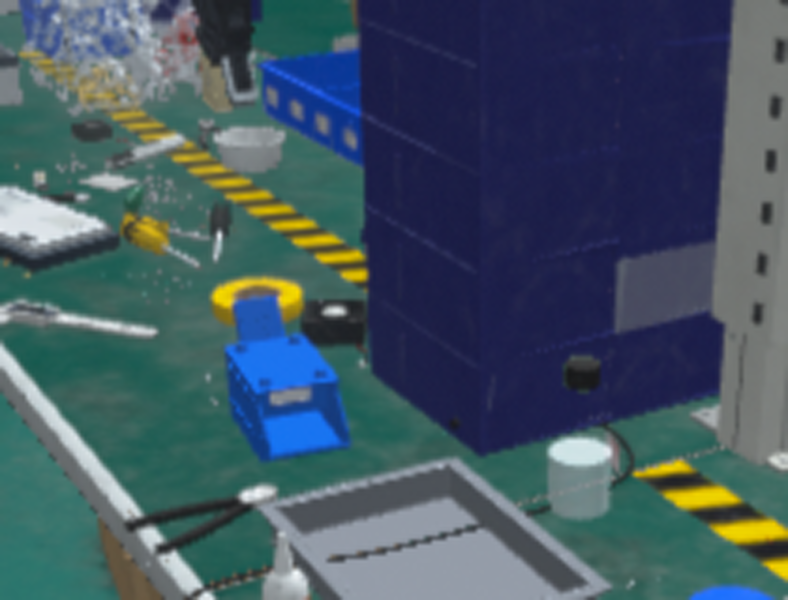

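The lift picture shows the bin still on the bench (about (285,395) in the crop) and the fingers closed on nothing, so the tab slipped out. I'll check whether the bin moved, then regrip and lift gently.

```bash
cat > lug2.py <<'E'
from h import *
def lugs(f,cx,cy,z=66):
    # dark blobs on the lid, sub-pixel via 6x zoom
    K=np.array(f['K']);c=f['R']@np.array([cx,cy,63.])+f['t'];u,v=K[0,0]*c[0]/c[2]+K[0,2],K[1,1]*c[1]/c[2]+K[1,2]
    u0,v0=int(u)-30,int(v)-25; g=cv2.cvtColor(f['color'],cv2.COLOR_BGR2GRAY)[v0:v0+50,u0:u0+60]
    G=cv2.resize(g,None,fx=6,fy=6,interpolation=cv2.INTER_CUBIC); return G,u0,v0
E
python3 - <<'E'
from h import *
from lug import lidfit
for n in('side','top'):
    f0=dict(np.load(n+'0.npz'));f=grab(n)
    for nm,ff in(('old',f0),('new',f)):
        q=lidfit(ff,509,268).astype(np.float32);r=cv2.minAreaRect(q);print(n,nm,len(q),[np.round(x,1) for x in r],q.mean(0).round(1))
    d=cv2.absdiff(f0['color'],f['color']).max(2)
    print('diff near bin',(d[130:190,240:300]>25).sum() if n=='side' else (d[180:220,175:250]>25).sum())
    np.savez(f'{n}1.npz',**{k:np.array(v) for k,v in f.items()})
f=dict(np.load('top1.npz'));a=cv2.resize(f['color'][175:225,175:250],(600,400),interpolation=cv2.INTER_CUBIC)
b=cv2.resize(np.load('top0.npz')['color'][175:225,175:250],(600,400),interpolation=cv2.INTER_CUBIC)
t=cv2.matchTemplate(a,b[60:340,60:560],cv2.TM_CCOEFF_NORMED);print(cv2.minMaxLoc(t),'0 shift=(60,60), 8px=1px~2.7mm')
E
```

```text
side old 319 [array([508.7, 266.2]), array([126.8,  70.1]), np.float64(81.5)] [507.  259.4]
side new 321 [array([508.9, 266.8]), array([125.6,  70.2]), np.float64(81.4)] [507.5 260.3]
diff near bin 0
top old 790 [array([508.5, 267.6]), array([110.8,  70.3]), np.float64(81.5)] [507.4 264.7]
top new 791 [array([508.4, 267.7]), array([110.7,  70.4]), np.float64(82.0)] [507.9 265.4]
diff near bin 0
(0.2031557708978653, 0.9998584985733032, (0, 120), (60, 60)) 0 shift=(60,60), 8px=1px~2.7mm
```

```bash
python3 - <<'E'
from h import *
s=st();z=s['ee_rot'][:,2]
x=np.cross(z,[0,0,1]);t=turnto(s,x);print(t)
g=np.array([507.7,260.9,0])+np.array([.139*67.5,.990*67.5,76.1])+19*z;print(g)
rows([(g-90*z,t),(g-40*z,t),(g,t)],s)
E
```

```text
16.0 [0.653, 0.473, 1.339, -0.457, 1.806, -0.782] [514.9 317.3 265.5] z [-0.084 -0.605 -0.792] x [-0.991  0.135  0.002] w 0.3 F [-0.5  1.   0.2]
0.23393798889655526
[515.48098166 316.23681423  61.05152078]
[[-0.0, 4.1, 2.4, 0.1], [-0.1, 8.3, 4.8, 0.2], [-0.1, 12.4, 7.2, 0.2], [-0.1, 12.4, 9.7, 0.2], [-0.1, 12.4, 12.2, 0.2], [-0.1, 12.4, 16.2, 0.2]]
   -> [515. 316.  62.] err 0.6 [ 0.65  0.69  1.43 -0.44  1.53 -0.65] [-0.99  0.14  0.  ] [-0.084 -0.605 -0.792]
```

>>> apply_moves(steps=[[0, 4.1, 2.4, 0], [-0.1, 8.3, 4.8, 0.2], [-0.1, 12.4, 7.2, 0.2], [-0.1, 12.4, 7.2, 0.2], [-0.1, 12.4, 9.7, 0.2], [-0.1, 12.4, 12.2, 0.2], [-0.1, 12.4, 14.2, 0.2], [-0.1, 12.4, 16.2, 0.2], [-0.1, 12.4, 16.2, 0.2]], gripper=1)

```text
t: 16.9
position: [514.5, 314.3, 61.8]
ee_rot: [[-0.99, 0.109, -0.087], [0.139, 0.783, -0.606], [0.002, -0.613, -0.79]]
force: [-0.4, -0.8, -0.5]
width: 85.1
grasp_force: 0.0
```

```bash
python3 - <<'E'
from h import *
s=st()
to(np.array([507.7,260.9,0])+np.array([.139*67.5,.990*67.5,76.1])+19*s['ee_rot'][:,2],s)
f=grab('top');np.savez('top_g.npz',**{k:np.array(v) for k,v in f.items()})
d=cv2.absdiff(np.load('top0.npz')['color'],f['color']).max(2)[180:220,175:250];print('changed',(d>25).sum())
W=world(f)[180:220,175:250];P=W[d>25];print(np.nanpercentile(P,[5,50,95],axis=0).round(0) if len(P) else 0)
c=f['color'][160:230,150:250];e=grab('side')['color'][120:190,230:330]
cv2.imwrite('pics/grip.png',cv2.resize(np.hstack([c,e]),(800,280),interpolation=cv2.INTER_CUBIC))
E
```

```text
16.9 [0.65, 0.688, 1.431, -0.445, 1.531, -0.647] [514.5 314.3  61.8] z [-0.087 -0.606 -0.79 ] x [-0.99   0.139  0.002] w 85.1 F [-0.4 -0.8 -0.5]
cmd cm [-0.06  0.2  -0.07]
changed 304
[[501. 287.  56.]
 [511. 308. 147.]
 [526. 359. 183.]]
```

View pics/grip.png

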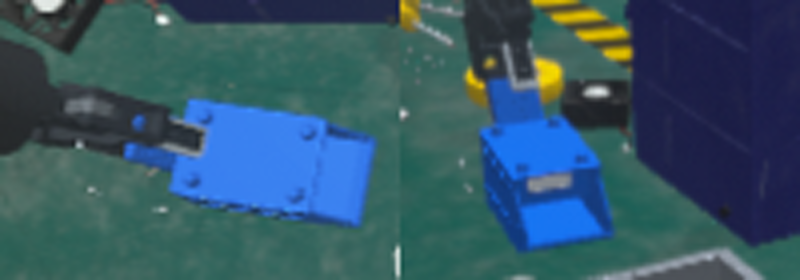

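The crop shows the open fingers straddling the tab, the front one over the lid's back edge at (188,137), centred once parallax is allowed for. I'll close again and lift slowly.

>>> apply_moves(steps=[[-0.1, 0.2, 0, 0], [-0.1, 0.2, 0, 0], [-0.1, 0.2, 0, 0], [-0.1, 0.2, 0, 0], [-0.1, 0.2, 0, 0], [-0.1, 0.2, 0, 0], [-0.1, 0.2, 0, 0], [-0.1, 0.2, 0, 0]], gripper=-1)

```text
t: 17.8
position: [516.4, 317.7, 61.0]
ee_rot: [[-0.99, 0.11, -0.086], [0.14, 0.785, -0.604], [0.001, -0.61, -0.792]]
force: [-3.1, -5.0, 3.3]
width: 7.6
grasp_force: 58.6
```

```bash
python3 - <<'E'
from h import *
s=st();print(s['grasp_force'],s['wrist_torque'])
f=grab('top');d=cv2.absdiff(np.load('top0.npz')['color'],f['color']).max(2)[180:220,195:250];print('changed lid part',(d>25).sum())
E
```

```text
17.8 [0.651, 0.693, 1.423, -0.443, 1.531, -0.646] [516.4 317.7  61. ] z [-0.086 -0.604 -0.792] x [-0.99   0.14   0.001] w 7.6 F [-3.1 -5.   3.3]
58.60759866423905 [ 1.08180522 -0.03454149 -0.19422989]
changed lid part 13
```

>>> apply_moves(steps=[[0, -0.1, -0.1, 0], [0, -0.3, -0.4, 0], [0, -0.6, -0.8, 0]])

```text
t: 18.15
position: [516.4, 317.8, 61.2]
ee_rot: [[-0.991, 0.107, -0.083], [0.136, 0.791, -0.597], [0.002, -0.603, -0.798]]
force: [10.5, -7.5, -39.0]
width: 7.4
grasp_force: 58.0
```

```bash
python3 - <<'E'
from h import *
s=st();print(s['grasp_force'],s['wrist_torque'])
f=grab('top');d=cv2.absdiff(np.load('top0.npz')['color'],f['color']).max(2)[180:220,195:250];print('changed lid part',(d>25).sum())
s=st();print(s['grasp_force'],s['wrist_torque'])
E
```

```text
18.15 [0.65, 0.688, 1.428, -0.439, 1.523, -0.651] [516.4 317.8  61.2] z [-0.083 -0.597 -0.798] x [-0.991  0.136  0.002] w 7.4 F [ 10.5  -7.5 -39. ]
57.973274323157966 [ 4.49565832 -2.24052312  0.8905385 ]
changed lid part 12
18.2 [0.65, 0.688, 1.428, -0.439, 1.523, -0.651] [516.4 317.7  61.1] z [-0.084 -0.597 -0.798] x [-0.991  0.136  0.002] w 7.6 F [  6.9  -4.2 -26.4]
60.31783974962309 [ 3.83991193 -1.71430352  0.48603589]
```

The grip holds, but the bin doesn't budge under a 39 N pull. So this left bin is the firmly standing stock bin, and the loose one is the right-hand bin. Nothing has moved; I'll release and back out.

>>> apply_moves(steps=[[0, 0.5, 0.7, 0], [0, 0.6, 0.8, 0], [0, 0.6, 0.8, 0], [0, 0.6, 0.8, 0], [0, 0.6, 0.8, 0], [0, 0.6, -1, 0], [0, 0.6, -4, 0], [0, 0.6, -8, 0], [0, 0.6, -12, 0], [0, 0.6, -15, 0]], gripper=1)

```text
t: 19.2
position: [530.4, 415.5, 189.1]
ee_rot: [[-0.991, 0.11, -0.081], [0.137, 0.786, -0.603], [-0.003, -0.608, -0.794]]
force: [0.6, 0.7, 0.4]
width: 85.1
grasp_force: 0.0
```

```bash
python3 - <<'E'
from h import *
s=st();z=s['ee_rot'][:,2]
x=-np.cross([0,0,1],z);x/=np.linalg.norm(x);
c,sn=np.cos(np.radians(85.3)),np.sin(np.radians(85.3))
print('tool heading yaw',np.degrees(np.arctan2(-z[1],-z[0])),'tilt',np.degrees(np.arccos(-z[2])))
t=turnto(s,x);print(t)
g=np.array([511.7,-345.6,0])+np.array([c*67.5,sn*67.5,76.1])+19*z;print(g)
a=s['position']
rows([([500,330,310],t),([500,-100,320],t),(g-110*z,t)],s)
f=grab('top');hsv=cv2.cvtColor(f['color'],cv2.COLOR_BGR2HSV)
from lug import lidfit
for c in((509,268),(512,-342)):
    q=lidfit(f,*c).astype(np.float32);r=cv2.minAreaRect(q);print([np.round(x,1) for x in r],q.mean(0).round(1))
E
```

```text
19.2 [0.738, 0.702, 1.143, -0.414, 1.805, -0.686] [530.4 415.5 189.1] z [-0.081 -0.603 -0.794] x [-0.991  0.137 -0.003] w 85.1 F [0.6 0.7 0.4]
tool heading yaw 82.32364890924985 tilt 37.44449097549225
-0.2388137194012873
[ 515.68778512 -289.77531155   61.01508784]
[[0.5, -3.6, -1.0, -0.1], [0.9, -7.2, -2.1, -0.1], [1.4, -10.8, -3.1, -0.2], [1.8, -14.4, -4.2, -0.2], [1.2, -18.2, -1.4, -0.2], [0.5, -22.1, 1.4, -0.2], [-0.2, -25.9, 4.2, -0.2], [-0.8, -29.7, 7.0, -0.2], [-1.5, -33.5, 9.8, -0.2], [-2.1, -37.4, 12.5, -0.2]]
   -> [500.  43. 317.] err 0.8 [ 0.29  0.09  1.72 -0.59  1.63 -1.1 ] [-0.99  0.13 -0.  ] [-0.081 -0.603 -0.794]
[[-0.6, -3.8, 2.8, 0.0], [-1.3, -7.7, 5.6, 0.0], [-1.9, -11.5, 8.4, 0.0], [-2.7, -11.3, 12.5, 0.0], [-3.6, -11.1, 16.7, 0.0], [-4.4, -10.9, 20.9, 0.0], [-5.2, -10.7, 25.1, 0.0], [-6.0, -10.5, 29.2, 0.0]]
   -> [ 524. -224.  149.] err 1.1 [-0.2   0.23  1.89 -0.75  1.1  -1.26] [-0.99  0.13 -0.  ] [-0.081 -0.603 -0.794]
[array([508.5, 267.6]), array([110.8,  70.3]), np.float64(81.5)] [508.1 265. ]
[array([ 512.2, -341.4]), array([106.3,  70.3]), np.float64(84.5)] [ 511.4 -342.9]
```

>>> apply_moves(steps=[[0.5, -3.6, -1.0, 0], [0.9, -7.2, -2.1, 0], [1.4, -10.8, -3.1, -0.2], [1.8, -14.4, -4.2, -0.2], [1.2, -18.2, -1.4, -0.2], [0.5, -22.1, 1.4, -0.2], [-0.2, -25.9, 4.2, -0.2], [-0.8, -29.7, 7.0, -0.2], [-1.5, -33.5, 9.8, -0.2], [-2.1, -37.4, 12.5, -0.2]])

```text
t: 20.25
position: [498.7, 39.7, 314.9]
ee_rot: [[-0.991, 0.105, -0.084], [0.134, 0.785, -0.605], [0.002, -0.61, -0.792]]
force: [0.1, 0.7, 1.4]
width: 85.4
grasp_force: 0.0
```

>>> apply_moves(steps=[[-0.6, -3.8, 2.8, 0.0], [-1.3, -7.7, 5.6, 0.0], [-1.9, -11.5, 8.4, 0.0], [-2.7, -11.3, 12.5, 0.0], [-3.6, -11.1, 16.7, 0.0], [-4.4, -10.9, 20.9, 0.0], [-5.2, -10.7, 25.1, 0.0], [-6.0, -10.5, 29.2, 0.0], [-6.0, -10.5, 29.2, 0.0]])

```text
t: 21.15
position: [518.7, -226.6, 142.0]
ee_rot: [[-0.99, 0.103, -0.094], [0.139, 0.786, -0.602], [0.012, -0.609, -0.793]]
force: [-0.1, -0.6, -0.3]
width: 85.6
grasp_force: 0.0
```

```bash
python3 - <<'E'
from h import *
s=st();z=s['ee_rot'][:,2]
c,sn=np.cos(np.radians(85)),np.sin(np.radians(85))
g=np.array([511.7,-345.6,0])+np.array([c*67.5,sn*67.5,76.1])+19*z
to(g,s)
E
```

```text
21.15 [-0.207, 0.24, 1.9, -0.752, 1.1, -1.254] [ 518.7 -226.6  142. ] z [-0.094 -0.602 -0.793] x [-0.99   0.139  0.012] w 85.6 F [-0.1 -0.6 -0.3]
cmd cm [-0.69 -0.06 10.25]
```

>>> apply_moves(steps=[[-0.4, 0, 0, 0.5], [-0.7, 0, 2, 0.7], [-0.7, -0.1, 4, 0.7], [-0.7, -0.1, 6, 0.7], [-0.7, -0.1, 8, 0.7], [-0.7, -0.1, 9.2, 0.7], [-0.7, -0.1, 10.2, 0.7], [-0.7, -0.1, 10.2, 0.7]])

```text
t: 21.95
position: [521.6, -288.9, 67.4]
ee_rot: [[-0.989, 0.118, -0.084], [0.145, 0.783, -0.605], [-0.005, -0.61, -0.792]]
force: [-0.5, -0.1, -0.2]
width: 85.7
grasp_force: 0.0
```

```bash
python3 - <<'E'
from h import *
s=st();z=s['ee_rot'][:,2]
c,sn=np.cos(np.radians(85)),np.sin(np.radians(85))
g=np.array([511.7,-345.6,0])+np.array([c*67.5,sn*67.5,76.1])+19*z
to(g,s); x=np.cross(z,[0,0,1]);print(turnto(s,x))
E
```

```text
21.95 [-0.315, 0.378, 1.898, -0.845, 0.933, -1.193] [ 521.6 -288.9   67.4] z [-0.084 -0.605 -0.792] x [-0.989  0.145 -0.005] w 85.7 F [-0.5 -0.1 -0.2]
cmd cm [0.54 0.24 0.61]
-0.5025160408330092
```

>>> apply_moves(steps=[[0.3, 0.1, 0.3, -0.4], [0.3, 0.1, 0.3, -0.4], [0.3, 0.1, 0.3, -0.4]])

```text
t: 22.25
position: [518.6, -289.2, 64.6]
ee_rot: [[-0.99, 0.111, -0.083], [0.139, 0.784, -0.605], [-0.002, -0.61, -0.792]]
force: [-0.0, 0.9, -0.5]
width: 85.2
grasp_force: 0.0
```

```bash
python3 - <<'E'
from h import *
s=st();z=s['ee_rot'][:,2]
c,sn=np.cos(np.radians(85)),np.sin(np.radians(85))
g=np.array([511.7,-345.6,0])+np.array([c*67.5,sn*67.5,76.1])+19*z
to(g,s)
E
```

```text
22.25 [-0.317, 0.378, 1.905, -0.85, 0.927, -1.195] [ 518.6 -289.2   64.6] z [-0.083 -0.605 -0.792] x [-0.99   0.139 -0.002] w 85.2 F [-0.   0.9 -0.5]
cmd cm [0.25 0.14 0.35]
```

Close with a small final correction, then lift gently and check that the bin comes along.

>>> apply_moves(steps=[[0.2, 0.1, 0.2, 0], [0.2, 0.1, 0.2, 0], [0.2, 0.1, 0.2, 0], [0.2, 0.1, 0.2, 0], [0.2, 0.1, 0.2, 0], [0.2, 0.1, 0.2, 0], [0.2, 0.1, 0.2, 0], [0.2, 0.1, 0.2, 0]], gripper=-1)

```text
t: 23.05
position: [516.2, -289.2, 61.6]
ee_rot: [[-0.99, 0.111, -0.084], [0.139, 0.785, -0.604], [-0.001, -0.61, -0.793]]
force: [0.6, 1.4, -1.9]
width: 7.6
grasp_force: 62.6
```

>>> apply_moves(steps=[[0, -0.3, -0.4, 0], [0, -0.9, -1.2, 0], [0, -1.8, -2.4, 0], [0, -3, -4, 0], [0, -3, -4, 0]])

```text
t: 23.55
position: [519.1, -290.0, 116.5]
ee_rot: [[-0.99, 0.114, -0.078], [0.138, 0.782, -0.607], [-0.008, -0.612, -0.791]]
force: [0.8, -1.0, -4.7]
width: 7.6
grasp_force: 62.1
```

```bash
python3 - <<'E'
from h import *
s=st();print(s['grasp_force'],s['wrist_torque'])
f=grab('side');np.savez('sl.npz',**{k:np.array(v) for k,v in f.items()})
cv2.imwrite('pics/lift2.png',cv2.resize(f['color'][190:320,330:490],(738,600),interpolation=cv2.INTER_CUBIC))
E
```

```text
23.55 [-0.318, 0.288, 1.9, -0.805, 0.986, -1.275] [ 519.1 -290.   116.5] z [-0.078 -0.607 -0.791] x [-0.99   0.138 -0.008] w 7.6 F [ 0.8 -1.  -4.7]
62.101532220840454 [ 1.00087965 -0.22584327  0.11943945]
```

View pics/lift2.png

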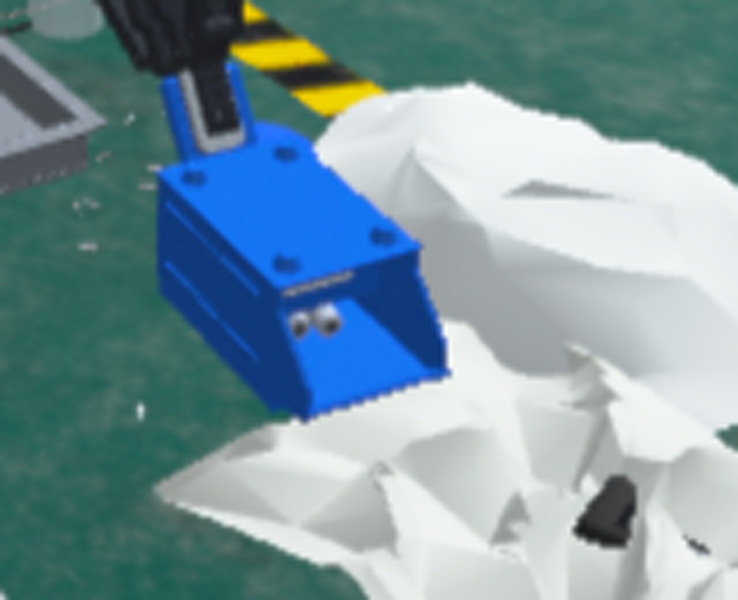

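The picture shows the bin lifted in the grip, with two standoffs visible under the gate at (300,322) and (328,318). The wrist reads -4.7 N, about right for a full bin. On to the tray and the tip.

```bash
python3 - <<'E'
from h import *
s=st()
rows([([519,-290,250],0),([530,-56,290],65),([530,-56,285],110),([510,-56,230],150),([488,-56,210],180),([488,-56,210],183)],s,mm=45,deg=8)
E
```

```text
23.6 [-0.318, 0.29, 1.901, -0.804, 0.985, -1.274] [ 518.2 -289.4  114.8] z [-0.08  -0.606 -0.792] x [-0.99   0.139 -0.006] w 7.0 F [ 0.6  0.1 -6.4]
[[-0.0, -2.1, -2.7, 0.0], [-0.1, -4.1, -5.3, 0.0], [-0.1, -6.2, -8.0, 0.0], [-0.2, -8.3, -10.7, 0.0], [0.1, -6.5, -12.6, 7.2], [0.3, -4.7, -14.6, 14.4], [0.5, -3.0, -16.5, 21.7], [0.8, -1.2, -18.4, 28.9], [1.0, 0.6, -20.4, 36.1], [1.3, 2.4, -22.3, 43.3]]
   -> [ 526. -134.  277.] err 0.7 [-0.04  0.08  1.8  -0.67  1.38 -0.54] [-0.64  0.64 -0.42] [-0.08  -0.606 -0.792]
[[1.4, 1.1, -1.9, 7.2], [2.8, 2.3, -3.9, 14.4], [4.2, 3.4, -5.8, 21.7], [4.2, 3.4, -5.7, 29.2], [4.3, 3.5, -5.7, 36.7], [4.3, 3.5, -5.6, 44.2], [4.3, 3.5, -5.5, 51.7], [4.4, 3.6, -5.5, 59.2], [4.4, 3.6, -5.4, 66.7], [5.1, 3.8, -4.5, 74.7]]
   -> [525. -56. 274.] err 0.6 [ 0.11  0.11  1.78 -0.64  1.46  0.88] [ 0.57  0.63 -0.54] [-0.08  -0.606 -0.792]
[[0.4, -0.7, 0.9, 8.0], [0.7, -1.3, 1.8, 16.0], [1.1, -2.0, 2.7, 24.0], [1.5, -2.6, 3.6, 32.0], [1.4, -3.2, 4.1, 39.5], [1.4, -3.8, 4.5, 47.0], [1.3, -4.4, 4.9, 54.5], [1.3, -5.0, 5.4, 62.0], [1.3, -5.0, 5.4, 65.0]]
   -> [487. -56. 209.] err 0.8 [ 0.11  0.1   1.91 -0.65  1.36  2.1 ] [ 0.98 -0.18  0.04] [-0.08  -0.606 -0.792]
```

>>> apply_moves(steps=[[0, -2.1, -2.7, 0.0], [-0.1, -4.1, -5.3, 0.0], [-0.1, -6.2, -8.0, 0.0], [-0.2, -8.3, -10.7, 0.0], [0.1, -6.5, -12.6, 7.2], [0.3, -4.7, -14.6, 14.4], [0.5, -3.0, -16.5, 21.7], [0.8, -1.2, -18.4, 28.9], [1.0, 0.6, -20.4, 36.1], [1.3, 2.4, -22.3, 43.3]])

```text
t: 24.6
position: [524.3, -132.1, 273.0]
ee_rot: [[-0.641, 0.763, -0.085], [0.642, 0.472, -0.603], [-0.42, -0.442, -0.793]]
force: [-0.0, -0.5, -4.8]
width: 7.3
grasp_force: 62.1
```

>>> apply_moves(steps=[[1.4, 1.1, -1.9, 7.2], [2.8, 2.3, -3.9, 14.4], [4.2, 3.4, -5.8, 21.7], [4.2, 3.4, -5.7, 29.2], [4.3, 3.5, -5.7, 36.7], [4.3, 3.5, -5.6, 44.2], [4.3, 3.5, -5.5, 51.7], [4.4, 3.6, -5.5, 59.2], [4.4, 3.6, -5.4, 66.7], [5.1, 3.8, -4.5, 74.7]])

```text
t: 25.6
position: [525.6, -55.6, 272.0]
ee_rot: [[0.569, 0.818, -0.082], [0.625, -0.494, -0.604], [-0.535, 0.293, -0.793]]
force: [0.1, 0.3, -5.0]
width: 7.2
grasp_force: 62.2
```

>>> apply_moves(steps=[[0.4, -0.7, 0.9, 8.0], [0.7, -1.3, 1.8, 16.0], [1.1, -2.0, 2.7, 24.0], [1.5, -2.6, 3.6, 32.0], [1.4, -3.2, 4.1, 39.5], [1.4, -3.8, 4.5, 47.0], [1.3, -4.4, 4.9, 54.5], [1.3, -5.0, 5.4, 62.0], [1.3, -5.0, 5.4, 65.0], [1.3, -5.0, 5.4, 65.0]])

```text
t: 26.6
position: [485.6, -55.6, 206.6]
ee_rot: [[0.983, -0.161, -0.085], [-0.18, -0.776, -0.605], [0.032, 0.61, -0.792]]
force: [0.7, -1.2, -4.4]
width: 7.2
grasp_force: 62.3
```

>>> apply_moves(steps=[[0, 0, 0, 0], [0, 0, 0, 0], [0, 0, 0, 0], [0, 0, 0, 0], [0, 0, 0, 0]])

```text
t: 27.1
position: [486.4, -55.5, 207.4]
ee_rot: [[0.983, -0.162, -0.084], [-0.18, -0.776, -0.605], [0.033, 0.609, -0.792]]
force: [0.7, 0.6, -3.8]
width: 7.4
grasp_force: 62.4
```

```bash
python3 - <<'E'
from h import *
s=st();print(s['grasp_force'])
f=grab('side');g=grab('top')
cv2.imwrite('pics/tip.png',np.hstack([cv2.resize(f['color'][130:250,230:390],(400,300)),cv2.resize(g['color'][150:270,230:390],(400,300))]))
F=heft(4)
s=st();rows([([488,-56,280],-60),([488,-56,280],-180)],s,mm=45,deg=8.4)
E
```

```text
27.1 [0.113, 0.105, 1.916, -0.649, 1.361, 2.094] [486.4 -55.5 207.4] z [-0.084 -0.605 -0.792] x [ 0.983 -0.18   0.033] w 7.4 F [ 0.7  0.6 -3.8]
62.419785261154175
heft F [-0.18 -0.07 -3.  ] sd [0.34 0.2  0.38] se [0.17 0.1  0.19]
27.4 [0.113, 0.105, 1.916, -0.649, 1.361, 2.094] [486.3 -55.5 207.2] z [-0.084 -0.605 -0.792] x [ 0.983 -0.18   0.033] w 7.2 F [-0.3 -0.3 -2.3]
[[0.1, 0.6, -0.7, -7.5], [0.1, 1.1, -1.4, -15.0], [0.2, 1.7, -2.2, -22.5], [0.2, 2.2, -2.9, -30.0], [0.3, 2.8, -3.6, -37.5], [0.3, 3.3, -4.3, -45.0], [0.4, 3.9, -5.0, -52.5], [0.4, 4.4, -5.7, -60.0], [0.4, 4.4, -5.7, -68.0], [0.4, 4.4, -5.7, -76.0]]
   -> [488. -56. 279.] err 0.8 [ 0.11  0.03  1.85 -0.64  1.47  0.68] [ 0.4   0.71 -0.58] [-0.084 -0.605 -0.792]
[[0.0, 0.0, 0.0, -8.0], [0.0, 0.0, 0.0, -16.0], [0.0, 0.0, 0.0, -24.0], [0.0, 0.0, 0.0, -32.0], [0.0, 0.0, 0.0, -40.0], [0.0, 0.0, 0.0, -48.0], [0.0, 0.0, 0.0, -56.0], [0.0, 0.0, 0.0, -64.0], [0.0, 0.0, 0.0, -72.0], [0.0, 0.0, 0.0, -80.0]]
   -> [488. -56. 279.] err 0.8 [ 0.11  0.03  1.85 -0.64  1.47 -0.71] [-0.83  0.48 -0.28] [-0.084 -0.605 -0.792]
[[0.0, 0.0, 0.0, -8.0], [0.0, 0.0, 0.0, -16.0], [0.0, 0.0, 0.0, -24.0]]
   -> [488. -56. 279.] err 0.8 [ 0.11  0.03  1.85 -0.64  1.47 -1.13] [-0.98  0.18 -0.03] [-0.084 -0.605 -0.792]
```

View pics/tip.png

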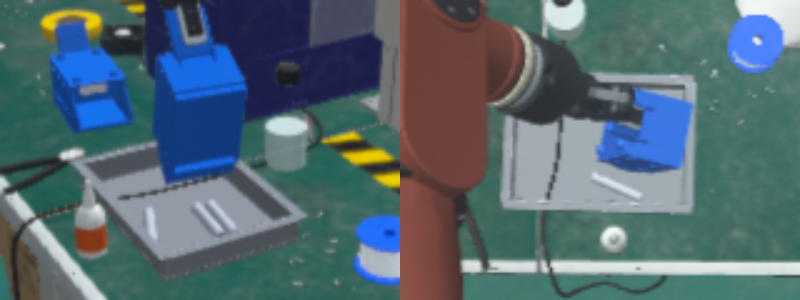

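The picture shows three standoffs in the tray (side view, about (150,222), (203,217) and (217,214)) and the bin tipped over it. Two should remain, so I'll level the bin and heft it.

>>> apply_moves(steps=[[0.1, 0.6, -0.7, -8], [0.1, 1.1, -1.4, -16], [0.2, 1.7, -2.2, -24], [0.2, 2.2, -2.9, -32], [0.3, 2.8, -3.6, -40], [0.3, 3.3, -4.3, -48], [0.4, 3.9, -5.0, -56], [0.4, 4.4, -5.7, -64], [0.4, 4.4, -5.7, -72], [0.4, 4.4, -5.7, -80]])

```text
t: 28.4
position: [488.1, -55.8, 279.8]
ee_rot: [[0.326, 0.942, -0.083], [0.735, -0.308, -0.604], [-0.595, 0.136, -0.792]]
force: [0.5, 0.5, -3.9]
width: 7.4
grasp_force: 62.4
```

>>> apply_moves(steps=[[0, 0, 0, -8.5], [0, 0, 0, -17], [0, 0, 0, -25.5], [0, 0, 0, -34], [0, 0, 0, -42.5], [0, 0, 0, -51], [0, 0, 0, -59.5], [0, 0, 0, -68], [0, 0, 0, -76.5], [0, 0, 0, -85]])

```text
t: 29.4
position: [487.8, -55.8, 279.2]
ee_rot: [[-0.91, 0.406, -0.084], [0.371, 0.706, -0.604], [-0.186, -0.581, -0.792]]
force: [-0.3, -0.5, -2.8]
width: 7.2
grasp_force: 62.4
```

>>> apply_moves(steps=[[0, 0, 0, -8], [0, 0, 0, -16], [0, 0, 0, -18], [0, 0, 0, -18], [0, 0, 0, -18], [0, 0, 0, -18]])

```text
t: 30.0
position: [487.8, -55.9, 279.3]
ee_rot: [[-0.99, 0.111, -0.084], [0.139, 0.784, -0.604], [-0.001, -0.61, -0.792]]
force: [0.1, -0.4, -3.8]
width: 7.1
grasp_force: 62.4
```

```bash
python3 - <<'E'
from h import *
heft(10);s=st()
rows([([525,-56,279],110),([510,-56,230],150),([488,-56,210],183)],s,mm=45,deg=8.4)
E
```

```text
heft F [ 0.04  0.22 -3.44] sd [0.41 0.64 0.3 ] se [0.13 0.2  0.1 ]
30.5 [0.112, 0.026, 1.853, -0.636, 1.474, -1.186] [487.9 -56.  279.4] z [-0.084 -0.605 -0.792] x [-0.99   0.139 -0.001] w 7.4 F [ 0.1  0.4 -3.5]
[[-0.3, 0.0, -0.0, 7.9], [-0.5, 0.1, -0.0, 15.7], [-0.8, 0.1, -0.1, 23.6], [-1.1, 0.1, -0.1, 31.4], [-1.3, 0.2, -0.1, 39.3], [-1.6, 0.2, -0.1, 47.1], [-1.8, 0.2, -0.1, 55.0], [-2.1, 0.2, -0.2, 62.9], [-2.4, 0.3, -0.2, 70.7], [-2.6, 0.3, -0.2, 78.6]]
   -> [514. -56. 279.] err 0.5 [ 0.11  0.08  1.8  -0.64  1.47  0.18] [-0.09  0.8  -0.6 ] [-0.084 -0.605 -0.792]
[[-0.0, 0.3, -0.0, 7.9], [-0.0, 0.5, -0.0, 15.7], [-0.1, 0.8, -0.1, 23.6], [-0.1, 1.1, -0.1, 31.4], [0.5, 0.9, 0.7, 39.4], [1.1, 0.7, 1.5, 47.4], [1.8, 0.5, 2.3, 55.4], [2.4, 0.3, 3.1, 63.4], [3.0, 0.2, 3.9, 71.4], [3.3, -0.3, 4.4, 79.7]]
   -> [504. -57. 225.] err 0.7 [ 0.11  0.12  1.86 -0.65  1.39  1.64] [ 0.96  0.16 -0.22] [-0.084 -0.605 -0.792]
[[-0.4, -0.4, 0.4, 8.2], [-0.8, -0.9, 0.9, 16.5], [-1.2, -1.3, 1.3, 24.8]]
   -> [488. -56. 210.] err 0.6 [ 0.11  0.11  1.91 -0.65  1.37  2.09] [ 0.98 -0.18  0.03] [-0.084 -0.605 -0.792]
```

The heft reads 3.44 N against 2.05–2.27 N empty, so two are still inside. Tipping again.

>>> apply_moves(steps=[[-0.3, 0, 0, 7.9], [-0.5, 0.1, 0, 15.7], [-0.8, 0.1, -0.1, 23.6], [-1.1, 0.1, -0.1, 31.4], [-1.3, 0.2, -0.1, 39.3], [-1.6, 0.2, -0.1, 47.1], [-1.8, 0.2, -0.1, 55.0], [-2.1, 0.2, -0.2, 62.9], [-2.4, 0.3, -0.2, 70.7], [-2.6, 0.3, -0.2, 78.6]])

```text
t: 31.5
position: [514.4, -56.0, 279.1]
ee_rot: [[-0.082, 0.993, -0.084], [0.796, 0.014, -0.605], [-0.599, -0.116, -0.792]]
force: [-0.1, -0.0, -3.1]
width: 7.2
grasp_force: 62.4
```

>>> apply_moves(steps=[[0, 0.3, 0, 7.9], [0, 0.5, 0, 15.7], [-0.1, 0.8, -0.1, 23.6], [-0.1, 1.1, -0.1, 31.4], [0.5, 0.9, 0.7, 39.4], [1.1, 0.7, 1.5, 47.4], [1.8, 0.5, 2.3, 55.4], [2.4, 0.3, 3.1, 63.4], [3.0, 0.2, 3.9, 71.4], [3.3, -0.3, 4.4, 79.7]])

```text
t: 32.5
position: [504.4, -56.5, 224.2]
ee_rot: [[0.962, 0.258, -0.085], [0.156, -0.781, -0.605], [-0.222, 0.569, -0.792]]
force: [-0.2, -0.1, -2.3]
width: 7.6
grasp_force: 62.5
```

>>> apply_moves(steps=[[-0.4, -0.4, 0.4, 8.2], [-0.8, -0.9, 0.9, 16.5], [-1.2, -1.3, 1.3, 24.8], [-1.2, -1.3, 1.3, 24.8], [-1.2, -1.3, 1.3, 24.8], [-1.2, -1.3, 1.3, 24.8], [-1.2, -1.3, 1.3, 24.8], [-1.2, -1.3, 1.3, 24.8], [-1.2, -1.3, 1.3, 24.8], [-1.2, -1.3, 1.3, 24.8]])

```text
t: 33.5
position: [488.6, -56.0, 209.9]
ee_rot: [[0.983, -0.164, -0.084], [-0.181, -0.776, -0.605], [0.034, 0.609, -0.792]]
force: [0.4, -0.7, -3.2]
width: 7.1
grasp_force: 62.5
```

>>> apply_moves(steps=[[0.1, 0.6, -0.7, -8], [0.1, 1.1, -1.4, -16], [0.2, 1.7, -2.2, -24], [0.2, 2.2, -2.9, -32], [0.3, 2.8, -3.6, -40], [0.3, 3.3, -4.3, -48], [0.4, 3.9, -5.0, -56], [0.4, 4.4, -5.7, -64], [0.4, 4.4, -5.7, -72], [0.4, 4.4, -5.7, -80]])

```text
t: 34.5
position: [490.3, -56.3, 282.5]
ee_rot: [[0.327, 0.941, -0.083], [0.734, -0.309, -0.604], [-0.594, 0.137, -0.792]]
force: [0.3, 0.7, -3.8]
width: 7.4
grasp_force: 62.5
```

>>> apply_moves(steps=[[0, 0, 0, -8.5], [0, 0, 0, -17], [0, 0, 0, -25.5], [0, 0, 0, -34], [0, 0, 0, -42.5], [0, 0, 0, -51], [0, 0, 0, -59.5], [0, 0, 0, -68], [0, 0, 0, -76.5], [0, 0, 0, -85]])

```text
t: 35.5
position: [489.9, -56.3, 281.9]
ee_rot: [[-0.909, 0.407, -0.084], [0.372, 0.705, -0.604], [-0.187, -0.581, -0.792]]
force: [0.5, -0.7, -1.9]
width: 7.2
grasp_force: 62.5
```

>>> apply_moves(steps=[[0, 0, 0, -8], [0, 0, 0, -16], [0, 0, 0, -18], [0, 0, 0, -18], [0, 0, 0, -18], [0, 0, 0, -18]])

```text
t: 36.1
position: [490.0, -56.4, 281.9]
ee_rot: [[-0.99, 0.113, -0.084], [0.141, 0.784, -0.604], [-0.002, -0.61, -0.792]]
force: [-0.3, -0.0, -2.2]
width: 7.1
grasp_force: 62.5
```

```bash
python3 - <<'E'
from h import *
heft(10);s=st()
f=grab('side');W=world(f);g=grab('top')
np.savez('sh.npz',**{k:np.array(v) for k,v in f.items()});np.savez('th.npz',**{k:np.array(v) for k,v in g.items()})
c=f['color'].astype(int);m=(c.min(2)>170)&(abs(W[...,0]-488)<72)&(abs(W[...,1]+20)<105)&(W[...,2]<40)
print(cv2.connectedComponentsWithStats(m.astype(np.uint8))[2])
# bin tilt from lid plane
for ff in (f,g):
    W=world(ff);hsv=cv2.cvtColor(ff['color'],cv2.COLOR_BGR2HSV)
    m=(hsv[...,0]>100)&(hsv[...,0]<118)&(hsv[...,1]>150)&(W[...,2]>200)&(W[...,2]<320)&(abs(W[...,0]-480)<70)&(W[...,1]<-70)&(W[...,1]>-180)
    P=W[m];print(len(P),np.median(P,0).round(1))
    for k in range(4):
        A=np.c_[P[:,:2],np.ones(len(P))];x=np.linalg.lstsq(A,P[:,2],rcond=None)[0];r=abs(P[:,2]-A@x);P=P[r<max(2*np.median(r),2)]
    print('plane slopes',x[:2].round(3),len(P),'rect',cv2.minAreaRect(P[:,:2].astype(np.float32)))
E
```

```text
heft F [-0.02  0.1  -2.6 ] sd [0.33 0.56 0.62] se [0.1  0.18 0.19]
36.6 [0.111, 0.028, 1.847, -0.636, 1.477, -1.188] [490.  -56.4 282. ] z [-0.084 -0.605 -0.792] x [-0.99   0.14  -0.002] w 7.8 F [ 0.2 -0.6 -1.3]
[[     0      0    640    400 255475]
 [   309    211     11     11     23]
 [   314    210     11     11     30]
 [   288    213      5     13     36]
 [   296    226     13      2     14]
 [   282    328     29     15    114]
 [   282    337     38     22    308]]
1491 [ 476.2 -138.5  260.5]
plane slopes [0.041 0.203] 1418 rect ((482.29583740234375, -126.60368347167969), (114.45968627929688, 70.76054382324219), 83.29346466064453)
1479 [ 479.1 -121.6  284.2]
plane slopes [ 0.025 -0.025] 774 rect ((483.291748046875, -114.47270202636719), (96.85894775390625, 70.11588287353516), 82.55613708496094)
```

That heft reads 2.60 ± 0.19 N, which fits one left (about 2.75 N) better than empty (2.05–2.27 N). I count four bright pieces in the tray, so I'll tip once more.

>>> apply_moves(steps=[[-0.3, 0, 0, 8], [-0.5, 0.1, 0, 16], [-0.8, 0.1, -0.1, 24], [-1.1, 0.1, -0.1, 32], [-1.3, 0.2, -0.1, 40], [-1.6, 0.2, -0.1, 48], [-1.8, 0.2, -0.1, 56], [-2.1, 0.2, -0.2, 64], [-2.4, 0.3, -0.2, 72], [-2.6, 0.3, -0.2, 78.6]])

```text
t: 37.7
position: [516.5, -56.5, 281.8]
ee_rot: [[-0.08, 0.993, -0.084], [0.796, 0.013, -0.605], [-0.599, -0.115, -0.792]]
force: [-0.3, 1.0, -2.3]
width: 7.3
grasp_force: 62.5
```

>>> apply_moves(steps=[[0, 0.3, 0, 7.9], [0, 0.5, 0, 15.7], [-0.1, 0.8, -0.1, 23.6], [-0.1, 1.1, -0.1, 31.4], [0.5, 0.9, 0.7, 39.4], [1.1, 0.7, 1.5, 47.4], [1.8, 0.5, 2.3, 55.4], [2.4, 0.3, 3.1, 63.4], [3.0, 0.2, 3.9, 71.4], [3.3, -0.3, 4.4, 79.7]])

```text
t: 38.7
position: [506.7, -57.0, 226.9]
ee_rot: [[0.963, 0.257, -0.085], [0.155, -0.781, -0.605], [-0.221, 0.569, -0.792]]
force: [-0.0, 0.3, -2.0]
width: 7.6
grasp_force: 62.6
```

>>> apply_moves(steps=[[-0.4, -0.4, 0.4, 8.2], [-0.8, -0.9, 0.9, 16.5], [-1.2, -1.3, 1.3, 24.8], [-1.2, -1.3, 1.3, 24.8], [-1.2, -1.3, 1.3, 24.8], [-1.2, -1.3, 1.3, 24.8], [-1.2, -1.3, 1.3, 24.8], [-1.2, -1.3, 1.3, 24.8], [-1.2, -1.3, 1.3, 24.8], [-1.2, -1.3, 1.3, 24.8]])

```text
t: 39.7
position: [490.8, -56.5, 212.6]
ee_rot: [[0.983, -0.166, -0.084], [-0.182, -0.775, -0.605], [0.035, 0.609, -0.792]]
force: [0.3, 0.6, -2.3]
width: 7.1
grasp_force: 62.6
```

>>> apply_moves(steps=[[0.1, 0.6, -0.7, -8], [0.1, 1.1, -1.4, -16], [0.2, 1.7, -2.2, -24], [0.2, 2.2, -2.9, -32], [0.3, 2.8, -3.6, -40], [0.3, 3.3, -4.3, -48], [0.4, 3.9, -5.0, -56], [0.4, 4.4, -5.7, -64], [0.4, 4.4, -5.7, -72], [0.4, 4.4, -5.7, -80]])

```text
t: 40.7
position: [492.4, -56.8, 285.1]
ee_rot: [[0.329, 0.941, -0.083], [0.734, -0.31, -0.604], [-0.594, 0.138, -0.792]]
force: [0.8, 0.3, -3.0]
width: 7.0
grasp_force: 62.6
```

>>> apply_moves(steps=[[0, 0, 0, -8.5], [0, 0, 0, -17], [0, 0, 0, -25.5], [0, 0, 0, -34], [0, 0, 0, -42.5], [0, 0, 0, -51], [0, 0, 0, -59.5], [0, 0, 0, -68], [0, 0, 0, -76.5], [0, 0, 0, -85]])

```text
t: 41.7
position: [492.1, -56.8, 284.5]
ee_rot: [[-0.909, 0.409, -0.084], [0.373, 0.704, -0.604], [-0.187, -0.581, -0.792]]
force: [0.5, 0.7, -2.7]
width: 7.2
grasp_force: 62.6
```

>>> apply_moves(steps=[[0, 0, 0, -8], [0, 0, 0, -16], [0, 0, 0, -18], [0, 0, 0, -18], [0, 0, 0, -18], [0, 0, 0, -18]])

```text
t: 42.3
position: [492.1, -56.8, 284.6]
ee_rot: [[-0.99, 0.114, -0.084], [0.142, 0.784, -0.604], [-0.003, -0.61, -0.792]]
force: [0.4, -0.3, -1.9]
width: 7.4
grasp_force: 62.6
```

```bash
python3 - <<'E'
from h import *
heft(18);s=st()
f=grab('side');W=world(f);g=grab('top')
np.savez('sh.npz',**{k:np.array(v) for k,v in f.items()});np.savez('th.npz',**{k:np.array(v) for k,v in g.items()})
c=f['color'].astype(int);m=(c.min(2)>170)&(abs(W[...,0]-488)<72)&(abs(W[...,1]+20)<105)&(W[...,2]<40)
print(cv2.connectedComponentsWithStats(m.astype(np.uint8))[2][1:])
K=np.array(g['K'])
# lid of the held bin in the top view
cv2.imwrite('pics/held.png',np.hstack([cv2.resize(g['color'][150:250,260:393],(532,400),interpolation=cv2.INTER_CUBIC),cv2.resize(f['color'][180:250,265:354],(266,400),interpolation=cv2.INTER_CUBIC)]))
E
```

```text
heft F [ 0.03 -0.08 -2.08] sd [0.45 0.43 0.63] se [0.11 0.1  0.15]
43.2 [0.109, 0.03, 1.839, -0.636, 1.48, -1.191] [492.2 -56.9 284.7] z [-0.084 -0.604 -0.792] x [-0.99   0.142 -0.003] w 7.5 F [-0.1  0.2 -1.6]
[[280 209  23   6  30]
 [309 211  11  11  23]
 [314 210  11  11  30]
 [285 215   5   8  18]
 [296 226  13   2  14]
 [282 328  29  15 124]
 [282 337  38  22 305]]
```

View pics/held.png

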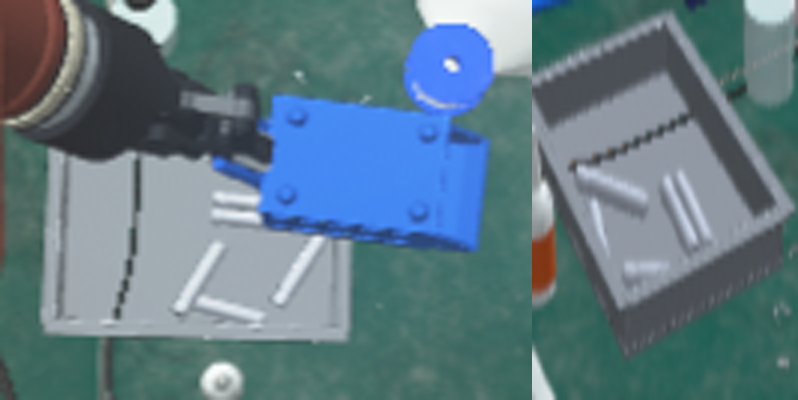

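The picture shows all five standoffs in the tray, at (235,198), (235,215), (200,275), (230,308) and (300,272). The heft of 2.08 N says empty. Next I'll locate the held bin by its lugs, at (297,117), (430,132), (286,194) and (419,211) in the crop.

```bash
python3 - <<'E'
from h import *
g=dict(np.load('th.npz'));s=telemetry.observe()
L=[(297,117),(430,132),(286,194),(419,211)]
for z in (280,289,298):
    p=np.array([ray(g,260+(a-1.5)/4,150+(b-1.5)/4,z)[:2] for a,b in L]);d=(p[0]-p[1]+p[2]-p[3])/2;e=(p[0]-p[2]+p[1]-p[3])/2
    print(z,p.mean(0).round(1),np.degrees(np.arctan2(d[1],d[0])).round(1),np.linalg.norm(d).round(1),np.linalg.norm(e).round(1),'rel TCP',(p.mean(0)-s['position'][:2]).round(1))
W=world(g)
for k,ff in (('top',g),('side',dict(np.load('sh.npz')))):
    W=world(ff);hsv=cv2.cvtColor(ff['color'],cv2.COLOR_BGR2HSV);c=np.array([482,-115.])
    ax=np.array([.14,.99]);ay=np.array([-.99,.14]);q=W[...,:2]-c
    m=(hsv[...,0]>100)&(hsv[...,0]<125)&(hsv[...,1]>120)&(abs(W[...,2]-285)<12)&(abs(q@ax)<40)&(abs(q@ay)<28)
    P=W[m];A=np.c_[(P[:,:2]-c)@ax,(P[:,:2]-c)@ay,np.ones(len(P))]
    for i in range(5):
        x=np.linalg.lstsq(A,P[:,2],rcond=None)[0];r=abs(P[:,2]-A@x);o=r<max(2.5*np.median(r),1);P=P[o];A=A[o]
    print(k,len(P),'slope x_b,y_b,z',x.round(3))
# reference: same on the stock lid at start (true 63, level)
    f0=dict(np.load(k+'0.npz'));W=world(f0);c=np.array([507.7,260.9]);q=W[...,:2]-c
    m=(abs(W[...,2]-63)<12)&(abs(q@ax)<40)&(abs(q@ay)<28);P=W[m];A=np.c_[(P[:,:2]-c)@ax,(P[:,:2]-c)@ay,np.ones(len(P))]
    for i in range(5):
        x=np.linalg.lstsq(A,P[:,2],rcond=None)[0];r=abs(P[:,2]-A@x);o=r<max(2.5*np.median(r),1);P=P[o];A=A[o]
    print(k,len(P),'ref slope',x.round(3))
E
```

```text
280 [ 487.9 -115.3] 83.2 77.6 46.8 rel TCP [ -4.2 -58.5]
289 [ 486.  -114.6] 83.2 76.8 46.3 rel TCP [ -6.1 -57.7]
298 [ 484.1 -113.9] 83.2 76.0 45.8 rel TCP [ -8. -57.]
top 636 slope x_b,y_b,z [-4.00000e-02 -1.40000e-02  2.87164e+02]
top 404 ref slope [ 0.0000e+00 -1.0000e-02  6.1264e+01]
side 245 slope x_b,y_b,z [-3.800e-02 -1.000e-02  2.871e+02]
side 125 ref slope [-1.0000e-02  4.0000e-03  6.1531e+01]
```

```bash
python3 - <<'E'
from h import *
s=st()
rows([([512,230,280],1),([515.7,320.2,165],1)],s,mm=45)
E
```

```text
43.3 [0.109, 0.03, 1.84, -0.636, 1.481, -1.191] [492.1 -56.9 284.6] z [-0.084 -0.605 -0.792] x [-0.99   0.142 -0.003] w 7.2 F [ 1.1  0.  -1.1]
[[0.3, 3.3, -2.4, 0.1], [0.6, 6.6, -4.9, 0.3], [0.9, 9.9, -7.3, 0.4], [1.2, 13.1, -9.8, 0.6], [1.5, 16.4, -12.2, 0.7], [1.8, 19.7, -14.7, 0.9], [2.1, 23.0, -17.1, 1.0], [2.3, 26.5, -16.2, 1.0], [2.6, 30.1, -15.3, 1.0], [2.8, 33.6, -14.4, 1.0]]
   -> [515. 297. 194.] err 0.5 [ 0.63  0.51  1.43 -0.46  1.68 -0.72] [-0.99  0.16 -0.01] [-0.084 -0.605 -0.792]
[[0.3, 3.5, 0.9, 0.0]]
   -> [516. 320. 165.] err 0.6 [ 0.65  0.57  1.4  -0.44  1.67 -0.69] [-0.99  0.16 -0.01] [-0.084 -0.605 -0.792]
```

>>> apply_moves(steps=[[0.3, 3.3, -2.4, 0.1], [0.6, 6.6, -4.9, 0.3], [0.9, 9.9, -7.3, 0.4], [1.2, 13.1, -9.8, 0.6], [1.5, 16.4, -12.2, 0.7], [1.8, 19.7, -14.7, 0.9], [2.1, 23.0, -17.1, 1.0], [2.3, 26.5, -16.2, 1.0], [2.6, 30.1, -15.3, 1.0], [2.8, 33.6, -14.4, 1.0]])

```text
t: 44.3
position: [515.2, 299.0, 192.5]
ee_rot: [[-0.988, 0.131, -0.083], [0.154, 0.782, -0.604], [-0.015, -0.61, -0.793]]
force: [0.0, -0.1, -2.9]
width: 7.2
grasp_force: 62.5
```

>>> apply_moves(steps=[[0.3, 3.5, 0.9, 0.0], [0.3, 3.5, 0.9, 0.0], [0.3, 3.5, 0.9, 0.0], [0.3, 3.5, 0.9, 0.0]])

```text
t: 44.7
position: [516.8, 319.6, 166.7]
ee_rot: [[-0.988, 0.133, -0.082], [0.156, 0.781, -0.604], [-0.016, -0.61, -0.793]]
force: [0.0, 0.2, -1.4]
width: 6.9
grasp_force: 62.6
```

```bash
cat > near.py <<'E'
from h import *
s=st();z0=s['position'][2]-58.9+63
G=[]
for k in('top','side'):
    ff=grab(k);f0=dict(np.load(k+'0.npz'))
    out=[]
    for f,c,z in((f0,np.array([507.7,260.9]),63.),(ff,np.array([507.7,260.9]),z0)):
        W=world(f);hsv=cv2.cvtColor(f['color'],cv2.COLOR_BGR2HSV);q=W[...,:2]-c
        m=(hsv[...,0]>100)&(hsv[...,0]<125)&(hsv[...,1]>120)&(abs(W[...,2]-z)<6)&(np.hypot(q[...,0],q[...,1])<75)
        v,u=np.nonzero(m);p=np.array([ray(f,a,b,z)[:2] for a,b in zip(u,v)])
        ax=np.array([.139,.990]);ay=np.array([-.990,.139]);a=(p-c)@ax;b=(p-c)@ay
        # side edges: extreme y_b per x_b slice; front edge: min x_b per y_b slice
        sl=[(b[(a>t)&(a<t+4)].min(),b[(a>t)&(a<t+4)].max()) for t in range(-40,10,4)]
        fr=[a[(b>t)&(b<t+4)].min() for t in range(-24,24,4)]
        S=np.array(sl);t=np.arange(-40,10,4);out.append((S.mean(0).round(1),np.median(fr).round(1),'yaw off',np.degrees(np.polyfit(t,S.mean(1),1)[0]).round(1)))
    print(k,'stock@start',out[0],'held now',out[1])
E
python3 near.py
```

```text
44.7 [0.654, 0.568, 1.395, -0.446, 1.669, -0.687] [516.8 319.6 166.7] z [-0.082 -0.604 -0.793] x [-0.988  0.156 -0.016] w 6.9 F [ 0.   0.2 -1.4]
top stock@start (array([-33.7,  34.3]), np.float64(-47.4), 'yaw off', np.float64(-0.1)) held now (array([-35. ,  33.1]), np.float64(-46.8), 'yaw off', np.float64(0.1))
side stock@start (array([-30.5,  30.5]), np.float64(-53.3), 'yaw off', np.float64(0.9)) held now (array([-29.5,  30. ]), np.float64(-48.7), 'yaw off', np.float64(4.5))
```

```bash
python3 - <<'E'
from h import *
s=st()
for z in(145,135,129,125): to([515.7,320.6,z],s)
E
```

```text
44.8 [0.654, 0.566, 1.395, -0.445, 1.669, -0.687] [516.9 319.7 167.3] z [-0.082 -0.603 -0.793] x [-0.988  0.156 -0.017] w 7.2 F [-0.1  1.1 -2.1]
cmd cm [0.17 1.41 1.73]
cmd cm [0.19 2.02 2.52]
cmd cm [0.2  2.38 3.  ]
cmd cm [0.21 2.63 3.32]
```

>>> apply_moves(steps=[[0.2, 1.4, 1.7, 0], [0.2, 2, 2.5, 0], [0.2, 2.4, 3, 0], [0.2, 2.6, 3.3, 0], [0.2, 2.6, 3.3, 0], [0.2, 2.6, 3.3, 0]])

```text
t: 45.4
position: [513.6, 320.0, 124.4]
ee_rot: [[-0.988, 0.131, -0.087], [0.156, 0.779, -0.607], [-0.012, -0.613, -0.79]]
force: [-3.9, -0.6, 5.8]
width: 7.2
grasp_force: 63.5
```

```bash
python3 near.py; python3 - <<'E'
from h import *
s=st()
for z in(123,121.5,120): to([515.7,320.6,z],s)
E
```

```text
45.4 [0.657, 0.615, 1.412, -0.442, 1.617, -0.658] [513.6 320.  124.4] z [-0.087 -0.607 -0.79 ] x [-0.988  0.156 -0.012] w 7.2 F [-3.9 -0.6  5.8]
top stock@start (array([-33.7,  34.3]), np.float64(-47.4), 'yaw off', np.float64(-0.1)) held now (array([-31.3,  36.5]), np.float64(-46.3), 'yaw off', np.float64(0.3))
side stock@start (array([-30.5,  30.5]), np.float64(-53.3), 'yaw off', np.float64(0.9)) held now (array([-27.7,  32.5]), np.float64(-47.7), 'yaw off', np.float64(-0.5))
45.5 [0.657, 0.615, 1.412, -0.442, 1.617, -0.658] [513.6 320.1 124.4] z [-0.087 -0.607 -0.79 ] x [-0.988  0.156 -0.012] w 7.2 F [-3.2 -0.3  5.4]
cmd cm [-0.2   0.16  0.06]
cmd cm [-0.2   0.25  0.18]
cmd cm [-0.2   0.34  0.3 ]
```

Contact comes slightly early, with the bin about 2 mm to the -x side. I'll raise 8 mm, shift and lower again.

>>> apply_moves(steps=[[-0.1, -0.5, -0.6, 0], [-0.2, -0.5, -0.6, 0], [-0.2, -0.4, -0.6, 0], [-0.2, -0.4, -0.6, 0]])

```text
t: 45.9
position: [516.4, 320.7, 129.6]
ee_rot: [[-0.988, 0.131, -0.084], [0.155, 0.781, -0.604], [-0.013, -0.61, -0.792]]
force: [-1.2, -0.3, -3.1]
width: 7.3
grasp_force: 62.5
```

```bash
python3 near.py; python3 - <<'E'
from h import *
s=st()
for z in(127,124,122.5,121): to([515.7,320.6,z],s)
E
```

```text
45.9 [0.655, 0.611, 1.406, -0.443, 1.622, -0.664] [516.4 320.7 129.6] z [-0.084 -0.604 -0.792] x [-0.988  0.155 -0.013] w 7.3 F [-1.2 -0.3 -3.1]
top stock@start (array([-33.7,  34.3]), np.float64(-47.4), 'yaw off', np.float64(-0.1)) held now (array([-34.6,  34. ]), np.float64(-45.5), 'yaw off', np.float64(-0.1))
side stock@start (array([-30.5,  30.5]), np.float64(-53.3), 'yaw off', np.float64(0.9)) held now (array([-32.6,  30.4]), np.float64(-48.5), 'yaw off', np.float64(2.2))
46.0 [0.655, 0.611, 1.406, -0.443, 1.622, -0.664] [516.2 320.6 129.6] z [-0.085 -0.605 -0.792] x [-0.988  0.155 -0.013] w 7.2 F [ 0.5  0.1 -2.2]
cmd cm [0.06 0.15 0.21]
cmd cm [0.06 0.33 0.45]
cmd cm [0.06 0.43 0.57]
cmd cm [0.06 0.52 0.69]
```

>>> apply_moves(steps=[[0, 0.15, 0.2, 0], [0, 0.3, 0.4, 0], [0.05, 0.43, 0.57, 0], [0.05, 0.5, 0.65, 0], [0.05, 0.5, 0.65, 0]])

```text
t: 46.5
position: [516.6, 320.9, 124.5]
ee_rot: [[-0.988, 0.132, -0.083], [0.155, 0.78, -0.606], [-0.015, -0.611, -0.791]]
force: [-0.6, 1.1, 5.5]
width: 7.3
grasp_force: 63.8
```

```bash
python3 near.py
```

```text
46.5 [0.656, 0.618, 1.407, -0.444, 1.616, -0.659] [516.6 320.9 124.5] z [-0.083 -0.606 -0.791] x [-0.988  0.155 -0.015] w 7.3 F [-0.6  1.1  5.5]
top stock@start (array([-33.7,  34.3]), np.float64(-47.4), 'yaw off', np.float64(-0.1)) held now (array([-34.5,  33.7]), np.float64(-45.2), 'yaw off', np.float64(-0.6))
side stock@start (array([-30.5,  30.5]), np.float64(-53.3), 'yaw off', np.float64(0.9)) held now (array([-30.2,  30.1]), np.float64(-48.1), 'yaw off', np.float64(-0.9))
```

>>> apply_moves(steps=[[0, 0, 0, 0], [0, 0, 0, 0], [0, 0, 0, 0], [0, 0, 0, 0], [0, 0, 0, 0]], gripper=1)

```text
t: 47.1
position: [515.9, 320.7, 121.7]
ee_rot: [[-0.988, 0.131, -0.085], [0.155, 0.781, -0.605], [-0.013, -0.611, -0.792]]
force: [-1.0, -0.1, 0.1]
width: 78.5
grasp_force: 0.0
```

>>> apply_moves(steps=[[0, 0, -2, 0], [0, 0, -5, 0], [0, 0, -9, 0], [0, 0, -14, 0], [0, 0, -14, 0]])

```text
t: 47.6
position: [530.1, 410.3, 240.2]
ee_rot: [[-0.988, 0.136, -0.074], [0.153, 0.787, -0.598], [-0.023, -0.602, -0.798]]
force: [0.9, 1.1, 1.1]
width: 85.4
grasp_force: 0.0
```

```bash
cat > seat.py <<'E'
from h import *
s=st()
for k in('top','side'):
    ff=grab(k);f0=dict(np.load(k+'0.npz'));R=[]
    for f,c,z in((f0,np.array([507.7,260.9]),63.),(ff,np.array([507.7,260.9]),126.)):
        W=world(f);hsv=cv2.cvtColor(f['color'],cv2.COLOR_BGR2HSV);q=W[...,:2]-c;ax=np.array([.139,.990]);ay=np.array([-.990,.139])
        bl=(hsv[...,0]>100)&(hsv[...,0]<125)&(hsv[...,1]>120)
        m=bl&(abs(W[...,2]-z)<12)&(abs(q@ax)<38)&(abs(q@ay)<28);P=W[m];A=np.c_[(P[:,:2]-c)@ax,(P[:,:2]-c)@ay,np.ones(len(P))]
        for i in range(5):
            x=np.linalg.lstsq(A,P[:,2],rcond=None)[0];r=abs(P[:,2]-A@x);o=r<max(2.5*np.median(r),1);P=P[o];A=A[o]
        m=bl&(abs(W[...,2]-z)<6)&(np.hypot(q[...,0],q[...,1])<75);v,u=np.nonzero(m);p=np.array([ray(f,a,b,z)[:2] for a,b in zip(u,v)]);a=(p-c)@ax;b=(p-c)@ay
        t=np.arange(-40,10,4);S=np.array([(b[(a>i)&(a<i+4)].min(),b[(a>i)&(a<i+4)].max()) for i in t]);fr=np.median([a[(b>i)&(b<i+4)].min() for i in range(-24,24,4)])
        R.append((x.round(3).tolist(),S.mean(0).round(1).tolist(),fr.round(1),np.degrees(np.polyfit(t,S.mean(1),1)[0]).round(1)))
    print(k,'ref',R[0]);print(k,'now',R[1])
E
python3 seat.py
```

```text
47.6 [0.733, 0.646, 1.13, -0.424, 1.858, -0.694] [530.1 410.3 240.2] z [-0.074 -0.598 -0.798] x [-0.988  0.153 -0.023] w 85.4 F [0.9 1.1 1.1]
top ref ([0.002, -0.011, 61.225], [-33.7, 34.3], np.float64(-47.4), np.float64(-0.1))
top now ([0.008, 0.002, 124.247], [-36.0, 31.9], np.float64(-48.2), np.float64(-0.7))
side ref ([-0.007, 0.009, 61.559], [-30.5, 30.5], np.float64(-53.3), np.float64(0.9))
side now ([0.001, 0.001, 124.269], [-31.3, 27.9], np.float64(-54.2), np.float64(2.8))
```

Lid height rose by 62.7–63.0 mm, against 63 if seated. The bin is level, within about 2 mm sideways, and the gripper is clear.

```bash
python3 -c "
from station import job
print(job.sign_off())"
```

```text
the job is handed in; nothing more can be done
None
```

The job is handed in; no verdict came back, but the last camera check showed all five standoffs in the tray (final heft 2.08 N, empty) and the bin seated level on its twin, mouth the same way and let go.

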